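# Tare the bench balance through its recessed key well

## Robot

A 6-joint arm with a two-finger parallel gripper is mounted at the origin on the work surface. World frame = base frame: x ahead of the robot, y to its left, z up, the work surface at z = 0. Lengths are in m, angles in degrees, forces in N, time in s.
With the tool pointing down it reaches from about 0.375 to 0.9 m from the base axis. Payload 3.1 kg.
Tool frame: the origin (TCP) lies on the centre line of the jaws, within the pads' length; the fingertips stand 8 mm ahead of it and the grasp point (between the pads) lies 11 mm behind it; y points along the fingers, x is the direction in which the jaws open and shut, and the axes are right-handed (so a half turn about y gives the same grasp; the last joint's range is limited). The gripper opens to 87 mm and grips with 3 to 60 N. Pads are 19 mm wide; open, the fingers measure 117 mm over their backs; the gripper's body (75 mm by 190 mm) begins 51 mm behind the grasp point.
Start: joints at [-79.842, 30.224, 82.088, -0, 67.689, -10.227], TCP at [0.218, -0.586, 0.205] pointing down, gripper open.
Joint ranges: [-176.69, 176.69], [-43.24, 126.21], [12.49, 139.97], [-82, 262], [0, 151.66], [-163.58, 163.58]. Speed limits (degrees/s): [159.86, 159.86, 180, 180, 180, 180].

## Interface

Orientations are given as a 3x3 rotation matrix whose columns are the frame's x, y, z axes.
In Python, from rig import read_state, imaging, job, spotter gives the robot as it stands.
- The arm moves only by the tool apply_moves, never from a script. Its argument "steps" is a list of rows, each an object of numbers: "x", "y", "z": the shift along the world's x, y, z in mm; "spin": the turn about the world's z in rad. In form: [{"x": .., "y": .., "z": .., "spin": ..}, ...]. A call has 1 to 12 rows; each row shifts and turns the pose as measured when the row begins; what a row does not reach is not made up. A row lasts 1/10 s, in which the tool goes at most 50 mm and 8.59 degrees, less where a joint would pass 70% of its speed; a pose out of reach is approached as far as the arm can. A call is refused whole if a number of a shift passes 50 or a number of a turn 0.15, either way. A call with a gripper value outside its range is refused whole. "grip" is the finger opening in mm, from 0 to 87, set as the call begins (left out, the last holds). The fingers move at their own pace and stop on an object; the grip force is fixed at half the most. Time passes only in rows, so rows that do not move let the fingers close. It gives the time, the measured TCP pose, the force and the opening at its end, in the units of the state.
- read_state(): the state, without advancing time (a new reading comes with each control period).
- imaging.capture(name): name is "side" or "top"; returns the picture (420x560x3 uint8, red, green, blue); there is no depth.
- imaging.camera_params(name): a dict with "fov_y" (degrees; the focal length in pixels is half the picture's height over the tangent of half this angle, whatever the lens; pixels are square), "cx", "cy" (the principal point, pixels), "R" (3x3) and "t" (3): a world point X has camera coordinates R X + t. Camera axes: x right, y down, z forward; pixel columns grow to the right and rows downward; lengths in m; the calibration is good to about 2 mm. A picture is of the moment at which its call begins. camera_params takes no time and is no camera call.
- job.hand_in(): hands the job in, once; it reports no verdict.
Trained networks look in the newest picture that a camera, given by its name, has taken for a name from the list of things; names that differ only in an ending like _2 or _b are one class to them, and where a whole thing is asked for, a point or a joint stands for the part that bears it (a point fixed in the world has none). Each returns a list of dicts, best first, with "score" (0 to 1); they miss things now and then, are a little off and sometimes report something else, mostly with a low value. They report only what shows in the picture. A call takes as long as a camera call.
- spotter.cut_out(name, camera): "mask" (420x560 bool, what is visible of it) and "rect" ([left, top, width, height] in pixels, round what is visible of it).
The state is a dict: "time_s": time; "joint_positions": joint angles; "qvel": joint speeds; "tau": joint torques, N m; "position": TCP position; "tcp_rot": TCP orientation; "force": force on the tool from outside, world axes, zero at the start; "moment": the same for the moment, N m; "opening": opening from 0.0 (shut) to 1.0 (fully open).
Only numpy, scipy, OpenCV 4.12 (cv2) and the standard library are available. Lean on these libraries where they do the work, as an engineer would, in place of code of your own. Each camera call takes 0.05 s, during which the arm holds its last target.

## Task

Tare the laboratory balance with the empty porcelain dish standing on its pan: with the fingertips push the sliding cover fully back off the round well, reach in and press the sunken round tare key fully down, let it come up again, then push the cover fully shut over the well. Leave the square key unpressed, and do not shift or lift the dish or the other things standing around.

Things in the scene. Friction and masses are not known exactly. Their poses are not given: they have to be found in the camera images.
- balance: White laboratory balance fixed to the bench, 150 (x) x 312 (y) mm, 50 mm high. Origin: centre of that footprint, on the bench; x points from its front to its back, y to its left, z up. Left half (y above 0): pan half, deck 50 mm high, a 45 mm deep display step in front. Right half: two grey key blocks side by side, which change places between runs.
- pan (a point): Centre of the top of the round steel weighing pan (128 mm diameter), 62 mm above the bench.
- tare_well (a point): Centre of the mouth of the ROUND well, at rim height, 50 mm above the bench; axes as the balance's. Well 48 mm in diameter, 36 mm deep, vertical walls, starts covered. Its block's flat top reaches 36 mm to the front (-x), 88 mm to the back (+x), 36 mm to each side of this point; along both sides run guide rails 5 mm high, inner faces 32 mm from the centre line.
- tare_key_top (a point): Centre of the top of the round tare key (30 mm diameter) in the middle of the round well, 18 mm below the rim when up; it goes down with the key.
- tare_key (a joint): Travel of the tare key in m: 0 up, 0.006 fully down against its stop. Springs back; about 1.5 N to start, 5 N to be fully down.
- cover_rib (a point): Middle of the top edge of the upright rib on the sliding cover; moves with it. The cover: aluminium plate 56 (x) x 62 (y) x 3 mm on the block's top, captive, slides only along the balance's x. The rib stands across its middle, 8 mm thick along x, 44 mm wide, 16 mm above the plate, its top 19 mm above the well's rim; with the cover shut it stands over the well's centre.
- cover (a joint): Position of the cover in m: 0 shut over the round well, 0.056 fully back (slid in +x of the balance, well fully open). Hard stops at both ends; stays where left, friction about 2 N. It starts within 4 mm of shut.
- aux_well (a point): Centre of the mouth of the SQUARE well (44 x 44 mm, 36 mm deep, never covered) in the other key block, rim 50 mm above the bench, 76 mm to the left or right of the round one. Not to be used.
- aux_key (a joint): Travel of the square key (26 x 26 mm, top 18 mm below the rim) in the square well, in m: 0 up, 0.006 down. Must stay up.
- dish: White porcelain dish, open bowl 90 mm across the rim, 40 mm high, loose on the weighing pan. Origin: centre of its underside. Bystander, must stay.
- amber_bottle: Brown glass bottle, 66 mm diameter, 150 mm high, standing on the bench to the right of the balance and the spatula. Origin: centre of its underside. Bystander.
- jar: Brown glass jar with black cap, 56 mm diameter, 75 mm high, standing on the bench to the left of the balance. Origin: centre of its underside. Bystander.
- spatula: Steel laboratory spatula: rod 166 mm long, 10 mm thick, with small flat ends, lying on the bench along the right side of the balance. Origin: middle of the rod, on the bench; its length along its x. Bystander.

How it is judged (in metres and radians):
On the way, in this order (a step that is already met when the one before it is completed fails the run):
1. the cover is pushed fully back (at least 48 of its 56 mm) (value of joint cover above 0.048 m), for 0.1 s.
2. the fingers press the tare key fully down (at least 5 of 6 mm) (value of joint tare_key above 0.005 m and contact force between the fingers and tare_key above 1 N), for 0.1 s.
3. the tare key is up and the cover is shut (within 5 mm) (value of joint cover below 0.005 m and value of joint tare_key below 0.001 m), for 0.1 s.
At the end, for the whole second after the job is handed in: The cover is shut over the round well (within 5 mm of its stop), both keys are up, and the dish rests upright on the pan (all of step 3 and value of joint aux_key below 0.001 m and horizontal distance between dish and pan below 0.04 m and angle between dish's own z axis and vertical below 0.1 rad and linear speed of dish below 0.01 m/s); the robot touches nothing.
It fails at once if the square key is pressed (more than 2 mm) (value of joint aux_key above 0.002 m).
It fails at once if the dish is shifted, lifted or carried (more than 12 mm) (distance of dish from where it was at the start of the episode above 0.012 m).
It fails at once if a thing standing around is shifted, lifted or carried (more than 20 mm) (distance of any of amber_bottle, jar, spatula from where it was at the start of the episode above 0.02 m).
It also fails if it takes over 42 s, if anything falls off the work surface, if the arm or the gripper's body presses on something with over 40 N, if the wrist force passes 120 N, or if a joint passes its speed limit or range.

## Working session

There is one attempt and no reset: what is moved stays moved. The work goes in short steps, Python scripts to look and compute and a tool call to move; the robot and the scene stay as the last step left them, time stands still between calls to the robot, and variables do not carry over. Pictures are saved under pics/ and viewed, and the job is handed in when it is done.

Besides the shell and the picture viewer there is one more tool, called after "Request:" by a JSON object that holds its "fn" and its "kwargs", one argument or row to a line. apply_moves: Moves the arm, as the interface text tells. Its arguments: {"type":"object","properties":{"steps":{"type":"array"},"grip":{"type":"number"}},"required":["steps"]}

```bash
ls; mkdir -p pics; python3 - <<'E'
from rig import read_state, imaging, job, spotter
import cv2, json
s=read_state(); print(s)
for n in ("side","top"):
    im=imaging.capture(n); cv2.imwrite(f"pics/{n}0.png",im[:,:,::-1])
    print(n,imaging.camera_params(n))
E
```

```text
pics
{'time_s': 0.0, 'joint_positions': array([-7.98393075e+01,  3.02779297e+01,  8.21572473e+01, -1.05220429e-03,
        6.76901338e+01, -1.02281056e+01]), 'qvel': array([ 0.01401916, -0.0066083 , -0.06535882,  0.02269684, -0.02239814,
       -0.03729871]), 'tau': array([-1.68479779e-03, -4.40046608e+01, -1.76595032e+01,  6.31513679e-02,
        5.81435335e-02, -1.71219854e-04]), 'position': array([ 0.21761643, -0.58505362,  0.20377803]), 'tcp_rot': array([[ 3.48394911e-01, -4.02545587e-04,  9.37347760e-01],
       [-9.37345369e-01,  2.14978598e-03,  3.48394945e-01],
       [-2.15534192e-03, -9.99997608e-01,  3.71650253e-04]]), 'force': array([-0.15519811, -0.22732329,  0.62561018]), 'moment': array([-0.00136035, -0.05578062,  0.00626743]), 'opening': 0.9971234393621845}
side {'fov_y': 57.29546186420624, 'cx': 282.76579989382526, 'cy': 207.96409499880204, 'R': array([[-0.9863836 , -0.16384153, -0.01426024],
       [-0.11652313,  0.75742603, -0.64243923],
       [ 0.1160593 , -0.63202987, -0.76620394]]), 't': array([0.63219522, 0.07819104, 0.82309942])}
top {'fov_y': 48.324407480444044, 'cx': 272.2711188906998, 'cy': 212.01009629564456, 'R': array([[ 0.00891754, -0.99994379,  0.00573481],
       [-0.99299208, -0.00953112, -0.11779593],
       [ 0.11784397, -0.00464417, -0.99302126]]), 't': array([0.05507778, 0.6141046 , 1.06112527])}
```

View pics/side0.png

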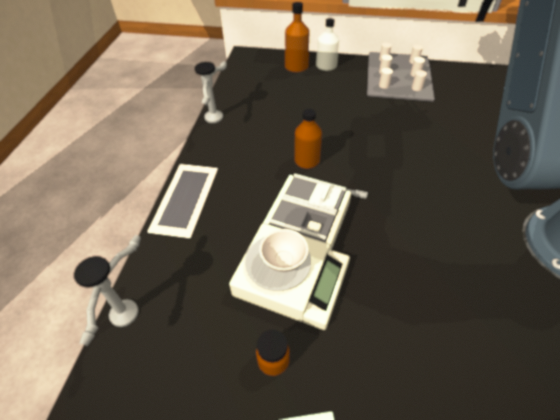

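View pics/top0.png

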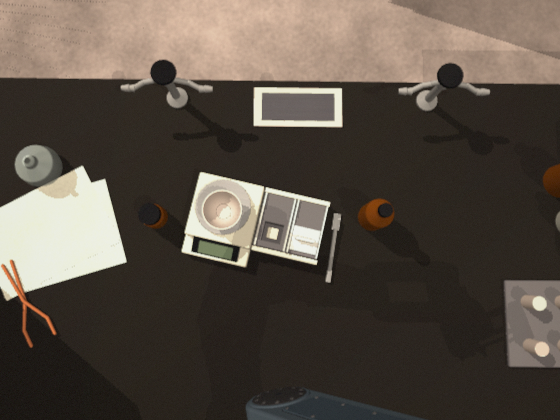

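```bash
cat > h.py <<'E'
from rig import read_state, imaging, job, spotter
import cv2, numpy as np
def cam(n):
    p=imaging.camera_params(n); f=210/np.tan(np.radians(p["fov_y"])/2); return p,f
def proj(n,X):
    p,f=cam(n); c=np.atleast_2d(X)@p["R"].T+p["t"]; return np.c_[p["cx"]+f*c[:,0]/c[:,2],p["cy"]+f*c[:,1]/c[:,2]]
def ray(n,uv,z):
    p,f=cam(n); uv=np.atleast_2d(uv); d=np.c_[(uv[:,0]-p["cx"])/f,(uv[:,1]-p["cy"])/f,np.ones(len(uv))]@p["R"]; o=-p["R"].T@p["t"]
    return o+d*((z-o[2])/d[:,2])[:,None]
E
python3 - <<'E'
from h import *
t=cv2.imread("pics/top0.png"); s=cv2.imread("pics/side0.png")
cv2.imwrite("pics/topz.png",cv2.resize(t[160:285,170:345],None,fx=4.5,fy=4.5,interpolation=cv2.INTER_CUBIC))
cv2.imwrite("pics/sidez.png",cv2.resize(s[165:335,225:375],None,fx=3.5,fy=3.5,interpolation=cv2.INTER_CUBIC))
for n in("top","side"):
  for k in ("balance","cover_rib","tare_well","aux_well","aux_key","dish","amber_bottle","spatula"):
    try:
        for d in spotter.cut_out(k,n)[:2]:
            ys,xs=np.nonzero(d["mask"]); print(n,k,round(d["score"],2),d["rect"],len(xs),xs.mean().round(1),ys.mean().round(1), cv2.minAreaRect(np.c_[xs,ys].astype(np.float32)))
    except Exception as e: print(n,k,e)
E
```

```text
top balance 0.68 [181.5, 173.0, 146.4, 99.1] 5379 233.8 223.3 ((255.31475830078125, 227.66229248046875), (136.2783966064453, 84.51551055908203), 13.240520477294922)
top cover_rib 0.65 [289.9, 226.2, 26.9, 29.2] 627 304.3 240.2 ((304.32354736328125, 240.20590209960938), (26.436382293701172, 24.01102638244629), 14.03624439239502)
top tare_well 0.58 [282.9, 200.6, 45.2, 57.4] 1757 306.6 229.3 ((306.7884521484375, 229.5576934814453), (33.14362716674805, 54.91252136230469), 11.309932708740234)
top aux_well 0.83 [251.8, 193.5, 43.1, 59.4] 1743 274.8 223.0 ((275.4541320800781, 222.79965209960938), (33.56192398071289, 55.06991958618164), 13.671306610107422)
top aux_key 0.61 [356.4, 198.2, 39.0, 34.1] 903 376.0 214.9 ((375.8000183105469, 215.1000213623047), (29.516094207763672, 36.224300384521484), 63.43495178222656)
top dish 0.89 [202.2, 192.2, 38.2, 35.5] 1233 221.7 209.9 ((221.5, 210.0), (38.0, 39.0), 90.0)
top amber_bottle 0.8 [355.7, 200.8, 39.4, 32.1] 839 376.1 214.7 ((376.2000732421875, 214.89999389648438), (27.72724151611328, 36.224300384521484), 63.43495178222656)
top spatula 0.86 [3
[... 561 characters left out ...]
4, 25.720176696777344), 15.376249313354492)
side aux_well 0.93 [272.1, 195.8, 61.0, 45.9] 1764 302.6 218.5 ((301.3919677734375, 218.21701049804688), (61.49871063232422, 31.320512771606445), 16.99082374572754)
side aux_well 0.74 [282.2, 175.8, 60.9, 41.2] 1477 314.8 192.6 ((313.6791076660156, 191.9308319091797), (58.089927673339844, 30.580299377441406), 20.07152557373047)
side aux_key 0.68 [307.4, 222.4, 14.0, 9.8] 92 313.9 225.2 ((313.9500427246094, 225.1500244140625), (12.016654968261719, 7.905693531036377), 18.434947967529297)
side amber_bottle 0.65 [293.5, 109.3, 30.8, 58.8] 1214 307.5 140.7 ((307.8606872558594, 138.0327911376953), (25.44054412841797, 58.57662582397461), 5.19442892074585)
```

View pics/topz.png

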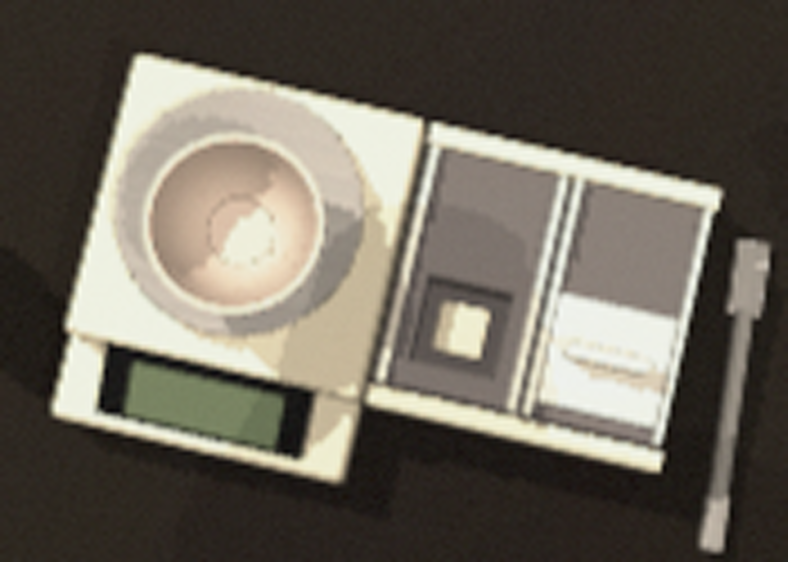

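View pics/sidez.png

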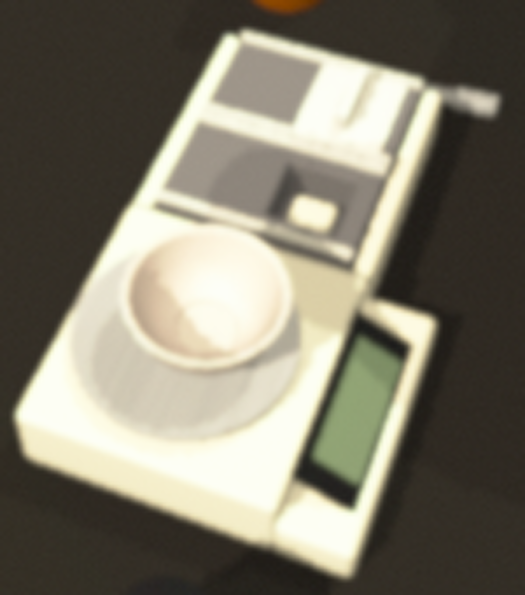

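```bash
python3 - <<'E'
from h import *
np.set_printoptions(precision=4,suppress=True)
T=lambda u,v:(170+(u+.5)/4.5-.5,160+(v+.5)/4.5-.5)
S=lambda u,v:(225+(u+.5)/3.5-.5,165+(v+.5)/3.5-.5)
for c in("top","side"):
    p,f=cam(c); print(c,-p["R"].T@p["t"],f)
tp={"BL":(140,52),"BR":(720,190),"FR":(660,455),"FM":(370,392),"BM":(428,122),"cov_bl":(565,293),"cov_br":(677,318),"cov_fr":(657,430),"cov_fl":(541,402),"sqBL":(430,276),"sqBR":(512,293),"sqFR":(495,375),"sqFL":(410,357)}
for k,v in tp.items(): print("top",k,ray("top",T(*v),.053 if "cov" in k else .05)[0])
sp={"BR":(240,30),"FR":(442,85),"cov_bl":(295,122),"cov_br":(322,62),"cov_fr":(422,85),"cov_fl":(390,155)}
for k,v in sp.items(): print("side",k,ray("side",S(*v),.053 if "cov" in k else .05)[0])
E
```

```text
top [0.4843 0.0659 1.1257] 468.0968087924036
side [0.5372 0.5646 0.6899] 384.40495420195913
top BL [0.7064 0.2288 0.05  ]
top BR [ 0.637  -0.0721  0.05  ]
top FR [ 0.5007 -0.0408  0.05  ]
top FM [0.5313 0.107  0.05  ]
top BM [0.6711 0.0789 0.05  ]
top cov_bl [0.5826 0.0079 0.053 ]
top cov_br [ 0.5703 -0.0494  0.053 ]
top cov_fr [ 0.5133 -0.039   0.053 ]
top cov_fl [0.5269 0.0199 0.053 ]
top sqBL [0.591 0.077 0.05 ]
top sqBR [0.5826 0.0349 0.05  ]
top sqFR [0.5405 0.0433 0.05  ]
top sqFL [0.5493 0.0868 0.05  ]
side BR [ 0.6273 -0.0721  0.05  ]
side FR [ 0.4911 -0.042   0.05  ]
side cov_bl [0.5807 0.0065 0.053 ]
side cov_br [ 0.5696 -0.0479  0.053 ]
side cov_fr [ 0.504  -0.0373  0.053 ]
side cov_fl [0.5198 0.0244 0.053 ]
```

```bash
cat > fit.py <<'E'
from h import *
from scipy.optimize import least_squares
np.set_printoptions(precision=4,suppress=True)
T=lambda u,v:(170+(u+.5)/4.5-.5,160+(v+.5)/4.5-.5)
S=lambda u,v:(225+(u+.5)/3.5-.5,165+(v+.5)/3.5-.5)
# local frame: round well centre; x back, y left
def model(q):
    c=lambda sx,sy:(q+sx*.028,sy*.031,.053); w=lambda sx,sy:(sx*.022,.076+sy*.022,.05)
    return dict(cov_bl=c(1,1),cov_br=c(1,-1),cov_fr=c(-1,-1),cov_fl=c(-1,1),sqBL=w(1,1),sqBR=w(1,-1),sqFR=w(-1,-1),sqFL=w(-1,1))
def world(P,X):
    x,y,a=P[:3]; X=np.atleast_2d(X); c,s=np.cos(a),np.sin(a)
    return np.c_[x+c*X[:,0]-s*X[:,1],y+s*X[:,0]+c*X[:,1],X[:,2]]
E
python3 - <<'E'
from fit import *
tp={"cov_bl":(565,293),"cov_br":(677,318),"cov_fr":(657,430),"cov_fl":(541,402),"sqBL":(430,276),"sqBR":(512,293),"sqFR":(495,375),"sqFL":(410,357)}
sp={"cov_bl":(295,122),"cov_br":(322,62),"cov_fr":(422,85),"cov_fl":(390,155)}
def res(P,which):
    m=model(P[3]);r=[]
    for n,d,f in(("top",tp,T),("side",sp,S)):
        if n in which:
            for k,v in d.items(): r+=list((proj(n,world(P,m[k]))[0]-f(*v)))
    return np.array(r)
for w in(["top"],["top","side"]):
    o=least_squares(res,[.549,-.0135,-.227,0],args=(w,),loss="soft_l1"); print(w,o.x,res(o.x,w).reshape(-1,2).round(1).tolist())
P=o.x
for n,x0,y0,w,h,k in(("top",170,160,175,125,4.5),("side",225,165,150,170,3.5)):
    im=cv2.imread(f"pics/{n}0.png")[y0:y0+h,x0:x0+w]; im=cv2.resize(im,None,fx=k,fy=k,interpolation=cv2.INTER_CUBIC)
    def dr(pts,col):
        uv=(proj(n,world(P,pts))-[x0,y0]+.5)*k-.5; cv2.polylines(im,[np.round(uv).astype(int)],True,col,1)
    q=P[3]
    R=lambda a,b,c,d,z:[(a,c,z),(b,c,z),(b,d,z),(a,d,z)]
    dr(R(q-.028,q+.028,-.031,.031,.053),(0,0,255)); dr(R(q-.004,q+.004,-.022,.022,.069),(255,0,0))
    dr(R(-.022,.022,.054,.098,.05),(0,255,0)); dr(R(-.036,.088,-.036,.036,.05),(255,0,255)); dr(R(-.036,.088,.04,.112,.05),(255,0,255))
    dr(R(-.049,.101,-.042,.27,.05),(0,200,255))
    cv2.imwrite(f"pics/{n}ov.png",im)
print(ray("top",[(379,212)],.15), ray("top",[(332,215),(328,280)],.01),ray("top",[(221.5,210)],.1))
E
```

```text
['top'] [ 0.5503 -0.0146 -0.2048 -0.0019] [[-1.1, 0.2], [0.4, 0.3], [-0.1, -0.6], [-0.8, -0.2], [0.1, -0.3], [0.5, -0.1], [0.2, 0.4], [0.4, 0.3]]
['top', 'side'] [ 0.5502 -0.0144 -0.2061 -0.0032] [[-1.3, 0.8], [0.2, 1.0], [-0.3, -0.0], [-1.0, 0.4], [0.0, -0.3], [0.4, -0.1], [0.2, 0.4], [0.4, 0.3], [-0.3, 1.5], [0.7, -0.5], [-4.1, -0.8], [-2.8, -1.1]]
[[ 0.6022 -0.163   0.15  ]] [[ 0.6108 -0.0828  0.01  ]
 [ 0.4563 -0.0724  0.01  ]] [[0.6094 0.1731 0.1   ]]
```

View pics/topov.png

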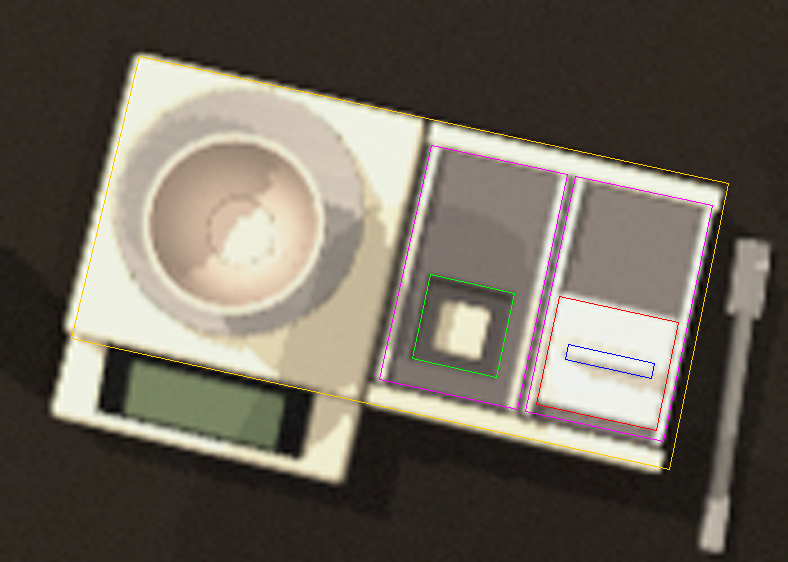

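View pics/sideov.png

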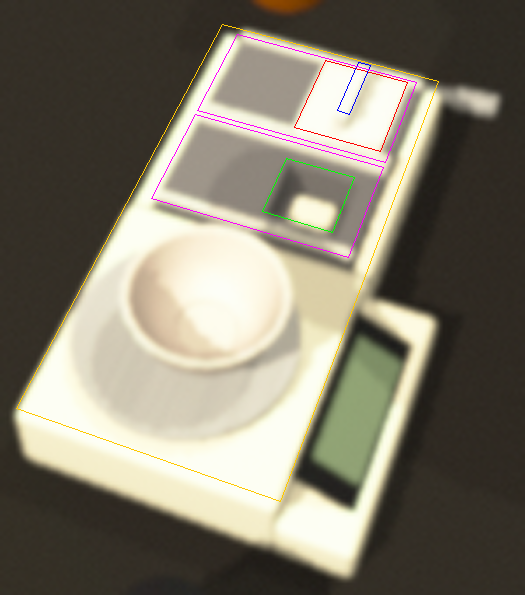

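Request:
{"fn": "apply_moves", "kwargs": {
  "steps": [
    {"x":22,"y":42,"z":2,"spin":0.08},
    {"x":22,"y":42,"z":0,"spin":0.08},
    {"x":22,"y":42,"z":0,"spin":0.08},
    {"x":22,"y":42,"z":0,"spin":0.08},
    {"x":22,"y":42,"z":0,"spin":0.08},
    {"x":22,"y":42,"z":0,"spin":0.08},
    {"x":22,"y":42,"z":0,"spin":0.08},
    {"x":22,"y":42,"z":0,"spin":0.08},
    {"x":22,"y":42,"z":0,"spin":0.08},
    {"x":22,"y":42,"z":0,"spin":0.08},
    {"x":22,"y":42,"z":0,"spin":0.08},
    {"x":22,"y":42,"z":0,"spin":0.08}
  ],
  "grip": 0
}}

```text
time_s: 2.1
position: [0.4868, -0.0719, 0.2093]
tcp_rot: [[0.974, 0.015, 0.228], [-0.228, -0.007, 0.974], [0.016, -1.0, -0.003]]
force: [0.4, -0.9, 0.4]
opening: 0.027
```

Request:
{"fn": "apply_moves", "kwargs": {
  "steps": [
    {"x":16,"y":32,"z":-10,"spin":0.01},
    {"x":14,"y":24,"z":-30,"spin":0.0},
    {"x":0,"y":0,"z":-20,"spin":0.0},
    {"x":0,"y":0,"z":0,"spin":0.0}
  ]
}}

```text
time_s: 2.5
position: [0.5223, -0.0072, 0.1499]
tcp_rot: [[0.978, 0.024, 0.206], [-0.206, -0.007, 0.979], [0.025, -1.0, -0.002]]
force: [-1.6, -0.1, 0.1]
opening: 0.005
```

```bash
python3 - <<'E'
from fit import *
s=read_state(); print(s["position"],s["tcp_rot"],s["opening"])
for n in ("side","top"):
    im=imaging.capture(n)[:,:,::-1].copy()
    tip=s["position"]+.008*s["tcp_rot"][:,1]
    uv=proj(n,[tip])[0]; print(n,uv)
    x0,y0=(int(uv[0])-85,int(uv[1])-60)
    c=cv2.resize(im[y0:y0+120,x0:x0+170],None,fx=4.5,fy=4.5,interpolation=cv2.INTER_CUBIC)
    cv2.circle(c,tuple(np.round((uv-[x0,y0]+.5)*4.5).astype(int)),4,(0,0,255),1)
    cv2.imwrite(f"pics/{n}1.png",c)
E
```

```text
[ 0.5223 -0.0072  0.1499] [[ 0.9782  0.0236  0.2061]
 [-0.206  -0.0073  0.9785]
 [ 0.0246 -0.9997 -0.0023]] 0.005046306211014305
side [339.975  168.8371]
top [304.6061 249.5167]
```

View pics/side1.png

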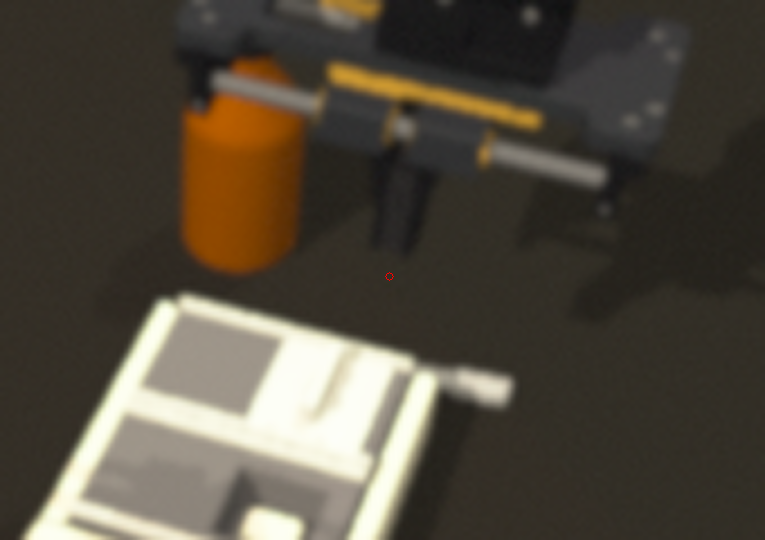

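View pics/top1.png

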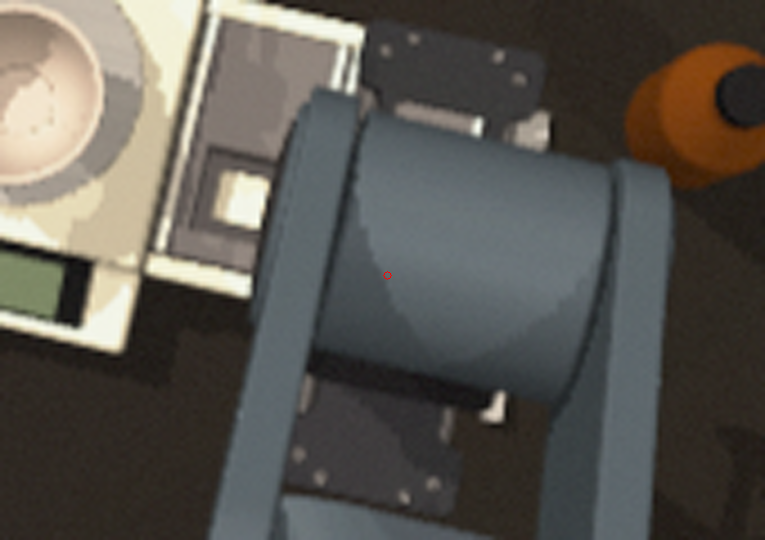

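```bash
python3 - <<'E'
from fit import *
im=imaging.capture("side")[:,:,::-1]
c=im[100:200,290:410].astype(float); c=np.clip((c/255)**.4*255,0,255).astype(np.uint8)
c=cv2.resize(c,None,fx=6,fy=6,interpolation=cv2.INTER_CUBIC)
s=read_state();p=s["position"];R=s["tcp_rot"]
for d,col in((.008,(0,0,255)),(0,(0,255,0)),(-.011,(255,0,0)),(-.062,(255,0,255))):
    uv=proj("side",[p+d*R[:,1]])[0]; cv2.circle(c,tuple(np.round((uv-[290,100]+.5)*6).astype(int)),4,col,2)
cv2.imwrite("pics/side2.png",c); print(p)
E
```

```text
[ 0.5242 -0.009   0.1526]
```

View pics/side2.png

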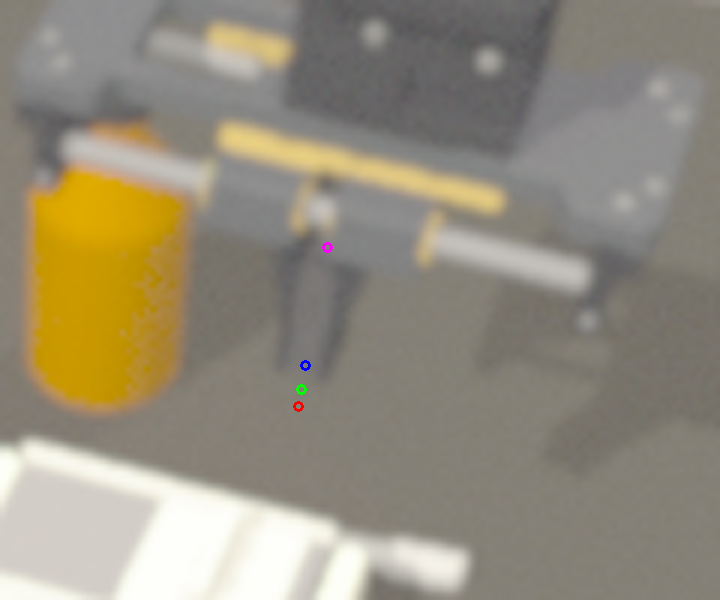

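```bash
python3 - <<'E'
from fit import *
for i in range(3):
    s=read_state(); print(s["time_s"],s["position"],s["joint_positions"],s["tcp_rot"][:,1],s["force"])
    if i<2: im=imaging.capture("top")
p=s["position"];R=s["tcp_rot"]
im=im[:,:,::-1];x0,y0=220,180
c=(np.clip((im[y0:y0+130,x0:x0+170]/255.)**.5,0,1)*255).astype(np.uint8); c=cv2.resize(c,None,fx=4.5,fy=4.5,interpolation=cv2.INTER_CUBIC)
for d,col in((-.062,(0,0,255)),(-.1,(0,255,0)),):
    q=[p+d*R[:,1]+a*R[:,0]+b*R[:,2] for a,b in((-.095,-.0375),(.095,-.0375),(.095,.0375),(-.095,.0375))]
    cv2.polylines(c,[np.round((proj("top",q)-[x0,y0]+.5)*4.5).astype(int)],True,col,1)
cv2.imwrite("pics/top2.png",c)
E
```

```text
2.65 [ 0.5242 -0.009   0.1526] [-13.1377  26.0527 100.9137  -0.139   51.2778  -1.0199] [ 0.0294 -0.0088 -0.9995] [-0.0961  0.1648 -0.0027]
2.7 [ 0.5244 -0.0093  0.153 ] [-13.1709  26.0172 100.9047  -0.14    51.2732  -1.0175] [ 0.0302 -0.009  -0.9995] [0.1442 0.1039 0.0725]
2.75 [ 0.5244 -0.0095  0.1531] [-13.1876  26.0022 100.9067  -0.1365  51.2655  -1.0165] [ 0.0306 -0.0091 -0.9995] [-0.1455  0.1636 -0.2961]
```

View pics/top2.png

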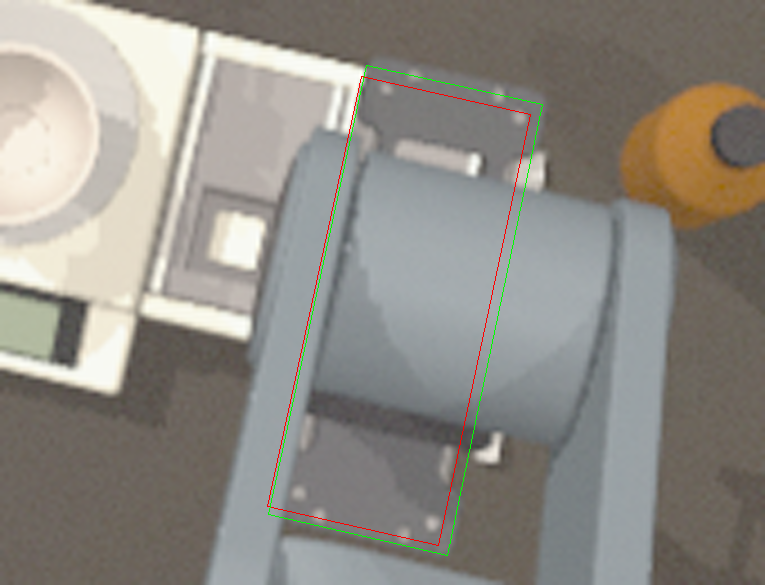

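```bash
python3 - <<'E'
from fit import *
s=read_state();p=s["position"];R=s["tcp_rot"]
im=imaging.capture("side")[:,:,::-1]
x0,y0=270,70
c=(np.clip((im[y0:y0+120,x0:x0+160]/255.)**.4,0,1)*255).astype(np.uint8); c=cv2.resize(c,None,fx=5,fy=5,interpolation=cv2.INTER_CUBIC)
def poly(d,hx,hy,col):
    q=[p+d*R[:,1]+a*R[:,0]+b*R[:,2] for a,b in((-hx,-hy),(hx,-hy),(hx,hy),(-hx,hy))]
    cv2.polylines(c,[np.round((proj("side",q)-[x0,y0]+.5)*5).astype(int)],True,col,1)
poly(-.062,.095,.0375,(0,0,255)); poly(.008,.015,.0095,(0,255,255))
poly(-.011,.015,.0095,(0,255,0))
cv2.imwrite("pics/side3.png",c); print(p,R)
E
```

```text
[ 0.5244 -0.0095  0.1531] [[ 0.9773  0.0306  0.2094]
 [-0.2093 -0.0091  0.9778]
 [ 0.0318 -0.9995 -0.0025]]
```

View pics/side3.png

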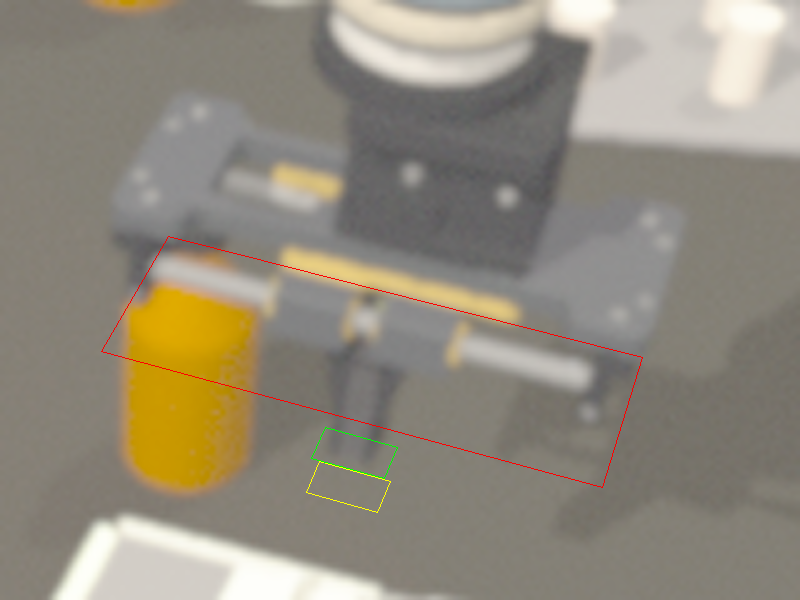

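Request:
{"fn": "apply_moves", "kwargs": {
  "steps": [
    {"x":-3,"y":1,"z":-12,"spin":0},
    {"x":-1,"y":0,"z":-12,"spin":0},
    {"x":0,"y":0,"z":-12,"spin":0},
    {"x":0,"y":0,"z":-12,"spin":0},
    {"x":0,"y":0,"z":-12,"spin":0},
    {"x":0,"y":0,"z":-8,"spin":0},
    {"x":0,"y":0,"z":0,"spin":0}
  ]
}}

```text
time_s: 3.5
position: [0.5247, -0.0145, 0.0903]
tcp_rot: [[0.975, 0.046, 0.218], [-0.218, -0.013, 0.976], [0.048, -0.999, -0.003]]
force: [0.1, 0.3, -0.2]
opening: 0.011
```

```bash
python3 - <<'E'
from fit import *
for i in range(3):
    s=read_state(); print(s["time_s"],s["position"],s["joint_positions"],s["qvel"].round(2),s["tcp_rot"][:,1])
    im=imaging.capture("side")
im=im[:,:,::-1]
p=s["position"];R=s["tcp_rot"]
x0,y0=270,120
c=(np.clip((im[y0:y0+110,x0:x0+150]/255.)**.5,0,1)*255).astype(np.uint8); c=cv2.resize(c,None,fx=5,fy=5,interpolation=cv2.INTER_CUBIC)
uv=proj("side",[p+.008*R[:,1]])[0];cv2.circle(c,tuple(np.round((uv-[x0,y0]+.5)*5).astype(int)),4,(0,0,255),1)
cv2.imwrite("pics/side4.png",c)
E
```

```text
3.5 [ 0.5247 -0.0145  0.0903] [-13.7173  31.6589 104.488   -0.1754  41.1159  -0.9881] [-0.55 -1.07 -0.67 -0.03  0.38  0.03] [ 0.0459 -0.0133 -0.9989]
3.55 [ 0.5251 -0.0145  0.0908] [-13.7122  31.6177 104.4572  -0.1768  41.1321  -0.9854] [ 0.35 -0.67 -0.52  0.09  0.22  0.03] [ 0.0469 -0.0135 -0.9988]
3.6 [ 0.5254 -0.0145  0.091 ] [-13.6986  31.5942 104.4387  -0.1718  41.1349  -0.9883] [ 0.33 -0.42 -0.25  0.02 -0.08  0.09] [ 0.0475 -0.0136 -0.9988]
```

View pics/side4.png

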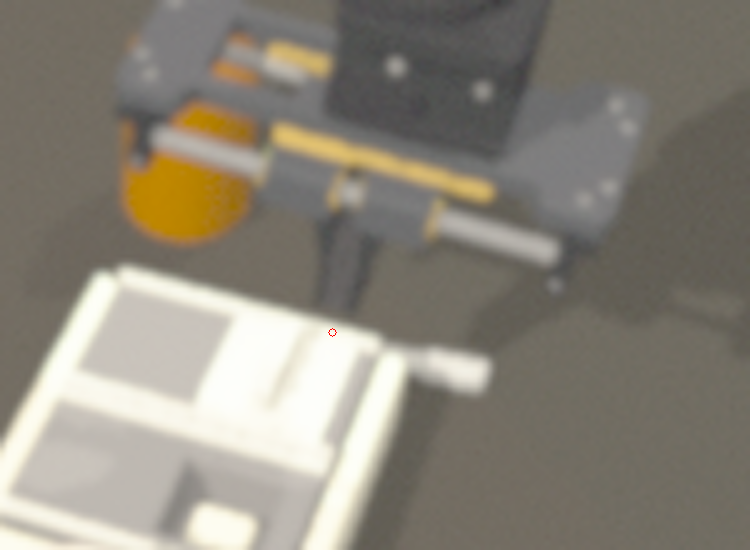

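Request:
{"fn": "apply_moves", "kwargs": {
  "steps": [
    {"x":-8,"y":7,"z":-10,"spin":0.0},
    {"x":-1,"y":1,"z":-13,"spin":0},
    {"x":0,"y":0,"z":0,"spin":0}
  ]
}}

```text
time_s: 3.95
position: [0.5187, -0.0068, 0.0703]
tcp_rot: [[0.974, 0.054, 0.218], [-0.218, -0.015, 0.976], [0.056, -0.998, -0.003]]
force: [0.2, 0.2, 0.4]
opening: 0.008
```

```bash
cat > st.py <<'E'
from fit import *
WX,WY,YAW=.549,-.0145,-.215
def st():
    s=read_state();p=s["position"];R=s["tcp_rot"]; t=p+.008*R[:,1]
    d=t[:2]-[WX,WY]; c,sn=np.cos(YAW),np.sin(YAW)
    print("t",s["time_s"],"tip",(t*1000).round(1),"local mm",(1000*np.array([c*d[0]+sn*d[1],-sn*d[0]+c*d[1]])).round(1),"yaw",np.arctan2(R[1,0],R[0,0]).round(3),"axis",R[:,1].round(3),"F",s["force"].round(1),"op",round(s["opening"],3))
    return s
def pic(n,name,x0,y0,w,h,k=5,g=.6):
    im=imaging.capture(n)[:,:,::-1]
    c=(np.clip((im[y0:y0+h,x0:x0+w]/255.)**g,0,1)*255).astype(np.uint8)
    cv2.imwrite(f"pics/{name}.png",cv2.resize(c,None,fx=k,fy=k,interpolation=cv2.INTER_CUBIC))
E
python3 -c "
from st import *
st(); pic('side','side5',270,120,150,110); st()"
```

```text
t 3.95 tip [519.1  -7.   62.4] local mm [-30.8   1. ] yaw -0.22 axis [ 0.054 -0.015 -0.998] F [0.2 0.2 0.4] op 0.008
t 4.0 tip [519.6  -7.1  63. ] local mm [-30.3   1. ] yaw -0.22 axis [ 0.055 -0.015 -0.998] F [0.1 0.1 0.1] op 0.009
```

View pics/side5.png

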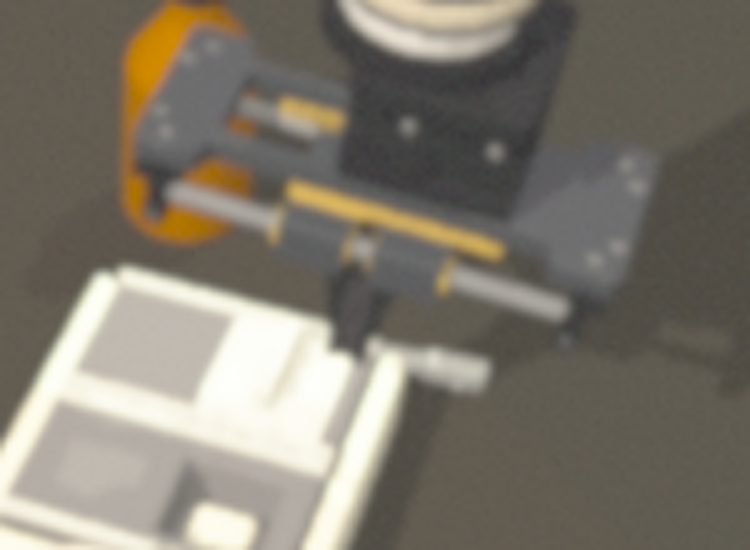

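```bash
python3 -c "
from st import *
s=st(); t=s['position']+.008*s['tcp_rot'][:,1]
print(proj('side',[t]), proj('side',[t-.008*s['tcp_rot'][:,1]]))
for z in (.055,.062,.07,.08): print(ray('side',(339.6,189.9),z))
for X in [(-.03,0,.05),(0,0,.069),(-.036,-.036,.05),(-.03,-.032,.055)]: print(X,(proj('side',world([WX,WY,YAW],X))-[270,120]+.5)*5)
im=cv2.imread('pics/side0.png')
"
```

```text
t 4.0 tip [519.6  -7.1  63. ] local mm [-30.3   1. ] yaw -0.22 axis [ 0.055 -0.015 -0.998] F [0.1 0.1 0.1] op 0.009
[[337.6773 195.069 ]] [[338.2284 192.6722]]
[[ 0.5163 -0.0305  0.055 ]]
[[ 0.5165 -0.024   0.062 ]]
[[ 0.5168 -0.0165  0.07  ]]
[[ 0.5171 -0.0071  0.08  ]]
(-0.03, 0, 0.05) [[338.0429 395.7027]]
(0, 0, 0.069) [[276.2016 348.6459]]
(-0.036, -0.036, 0.05) [[373.6191 343.546 ]]
(-0.03, -0.032, 0.055) [[359.4659 338.5564]]
```

Request:
{"fn": "apply_moves", "kwargs": {
  "steps": [
    {"x":0,"y":-1,"z":-5,"spin":0.0},
    {"x":0,"y":0,"z":-4,"spin":0},
    {"x":0,"y":0,"z":-3,"spin":0}
  ]
}}

```text
time_s: 4.3
position: [0.5214, -0.0086, 0.0604]
tcp_rot: [[0.974, 0.06, 0.218], [-0.218, -0.017, 0.976], [0.062, -0.998, -0.003]]
force: [-0.8, 0.8, -0.4]
opening: 0.002
```

```bash
python3 -c "
from st import *
s=st(); pic('side','side6',270,120,150,110); st()"
```

```text
t 4.3 tip [521.9  -8.7  52.4] local mm [-27.7  -0.2] yaw -0.22 axis [ 0.06  -0.017 -0.998] F [-0.8  0.8 -0.4] op 0.002
t 4.35 tip [521.5  -8.7  52. ] local mm [-28.1  -0.2] yaw -0.22 axis [ 0.059 -0.016 -0.998] F [-0.9  0.   0.2] op 0.004
```

View pics/side6.png

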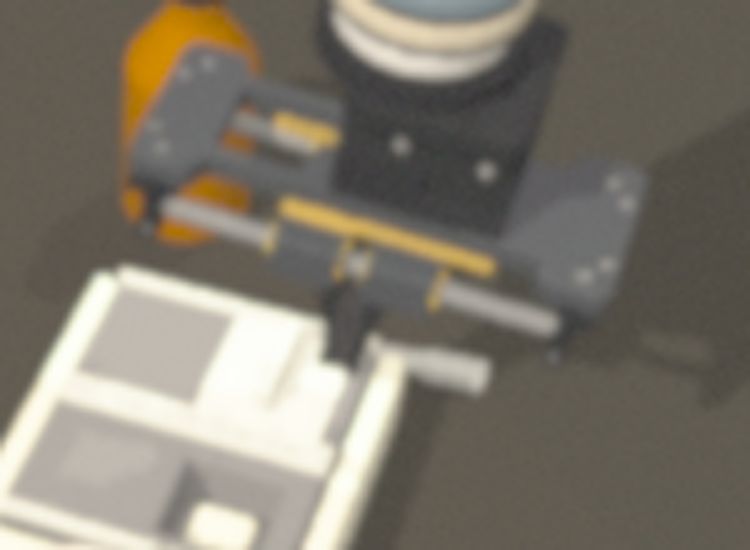

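Request:
{"fn": "apply_moves", "kwargs": {
  "steps": [
    {"x":-2,"y":0,"z":-4,"spin":0.0},
    {"x":-1,"y":0,"z":-3,"spin":0}
  ]
}}

```text
time_s: 4.55
position: [0.5184, -0.0087, 0.0529]
tcp_rot: [[0.974, 0.06, 0.218], [-0.218, -0.017, 0.976], [0.063, -0.998, -0.003]]
force: [-0.7, 0.0, 0.2]
opening: 0.006
```

```bash
python3 -c "
from st import *
s=st(); pic('side','side7',270,120,150,110); s=st();print(s['moment'],s['tau'])"
```

```text
t 4.55 tip [518.9  -8.9  44.9] local mm [-30.6  -0.9] yaw -0.22 axis [ 0.06  -0.017 -0.998] F [-0.7  0.   0.2] op 0.006
t 4.6 tip [518.5  -8.8  44.5] local mm [-31.   -0.9] yaw -0.22 axis [ 0.06  -0.016 -0.998] F [-1.  -0.2 -0.4] op 0.007
[-0.0124 -0.0624  0.0054] [  0.0158 -39.2491  -8.8544   0.0463  -0.2655   0.0048]
```

View pics/side7.png

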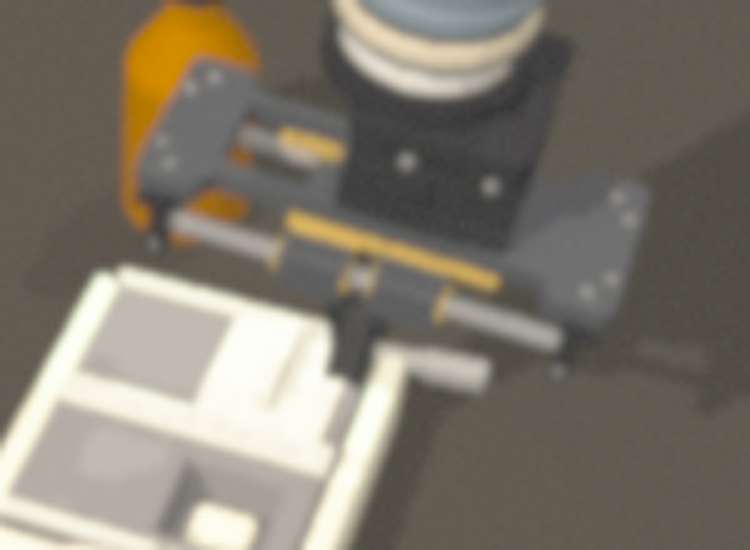

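Request:
{"fn": "apply_moves", "kwargs": {
  "steps": [
    {"x":0,"y":0,"z":-3,"spin":0.0},
    {"x":0,"y":0,"z":-2,"spin":0}
  ]
}}

```text
time_s: 4.8
position: [0.5179, -0.0087, 0.0471]
tcp_rot: [[0.974, 0.059, 0.218], [-0.218, -0.016, 0.976], [0.062, -0.998, -0.003]]
force: [-0.1, 0.9, -0.1]
opening: 0.003
```

```bash
python3 -c "
from st import *
s=st(); s=st();print(s['moment'],s['tau'])"
```

```text
t 4.8 tip [518.4  -8.8  39.1] local mm [-31.1  -1. ] yaw -0.22 axis [ 0.059 -0.016 -0.998] F [-0.1  0.9 -0.1] op 0.003
t 4.8 tip [518.4  -8.8  39.1] local mm [-31.1  -1. ] yaw -0.22 axis [ 0.059 -0.016 -0.998] F [-0.1  0.9 -0.1] op 0.003
[ 0.0466 -0.03   -0.0074] [ -0.0149 -38.803   -8.2029   0.0402  -0.1644   0.0044]
```

Request:
{"fn": "apply_moves", "kwargs": {
  "steps": [
    {"x":0,"y":0,"z":-3,"spin":0.0}
  ]
}}

```text
time_s: 4.9
position: [0.5181, -0.0087, 0.0439]
tcp_rot: [[0.974, 0.06, 0.218], [-0.218, -0.016, 0.976], [0.062, -0.998, -0.003]]
force: [-0.3, -0.0, -0.5]
opening: 0.004
```

```bash
python3 -c "
from st import *
s=st(); pic('side','side8',290,150,100,80,7);s=st();pic('top','top8',240,170,120,120,5); s=st();print(s['moment'],s['tau'])"
```

```text
t 4.9 tip [518.5  -8.8  36. ] local mm [-31.  -1.] yaw -0.22 axis [ 0.06  -0.016 -0.998] F [-0.3 -0.  -0.5] op 0.004
t 4.95 tip [518.2  -8.8  35.5] local mm [-31.3  -1. ] yaw -0.22 axis [ 0.059 -0.016 -0.998] F [ 0.4 -0.1  0.6] op 0.0
t 5.0 tip [518.1  -8.7  35.6] local mm [-31.4  -1. ] yaw -0.22 axis [ 0.059 -0.016 -0.998] F [-0.1 -0.3  0.1] op 0.01
[-0.0237 -0.0376 -0.0225] [ -0.0222 -38.6587  -8.0379   0.0402  -0.2226   0.0054]
```

View pics/side8.png

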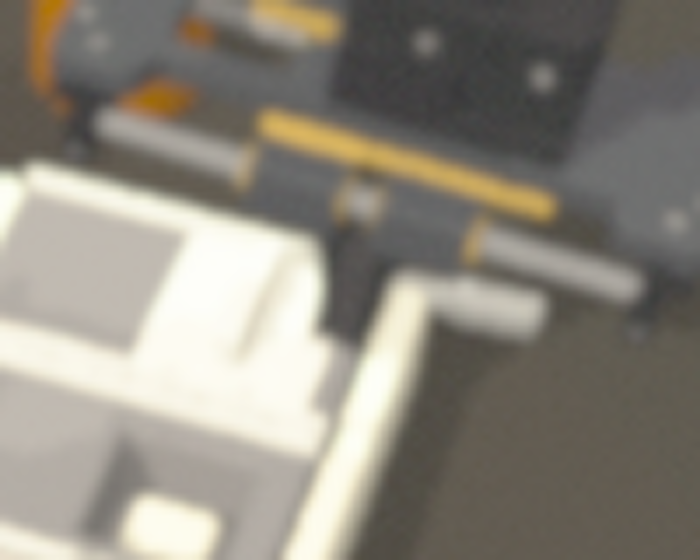

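View pics/top8.png

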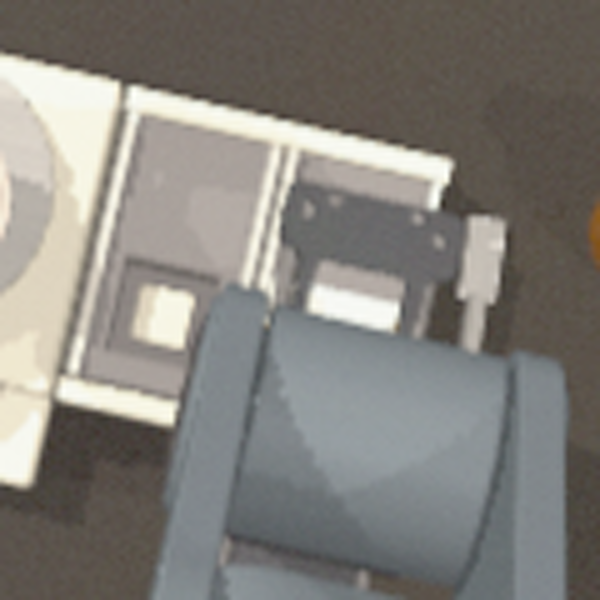

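Request:
{"fn": "apply_moves", "kwargs": {
  "steps": [
    {"x":0,"y":0,"z":-3,"spin":0.0}
  ]
}}

```text
time_s: 5.1
position: [0.518, -0.0087, 0.0407]
tcp_rot: [[0.974, 0.059, 0.218], [-0.218, -0.016, 0.976], [0.062, -0.998, -0.003]]
force: [0.2, 0.4, -0.6]
opening: 0.006
```

Request:
{"fn": "apply_moves", "kwargs": {
  "steps": [
    {"x":0,"y":0,"z":-3,"spin":0.0}
  ]
}}

```text
time_s: 5.2
position: [0.5181, -0.0087, 0.0376]
tcp_rot: [[0.974, 0.06, 0.218], [-0.218, -0.016, 0.976], [0.062, -0.998, -0.003]]
force: [0.6, 0.2, -0.3]
opening: 0.003
```

```bash
python3 -c "
from st import *
pic('side','side9',290,150,100,80,8,.8);s=st();print(s['tau'],s['joint_positions'])"
```

```text
t 5.25 tip [518.2  -8.7  29.2] local mm [-31.3  -0.9] yaw -0.22 axis [ 0.059 -0.016 -0.998] F [-0.6 -0.5 -0.4] op 0.004
[  0.0426 -39.7495  -7.8162   0.0405  -0.2125   0.0051] [-13.2463  36.7873 107.779   -0.2501  31.9359  -0.4317]
```

View pics/side9.png

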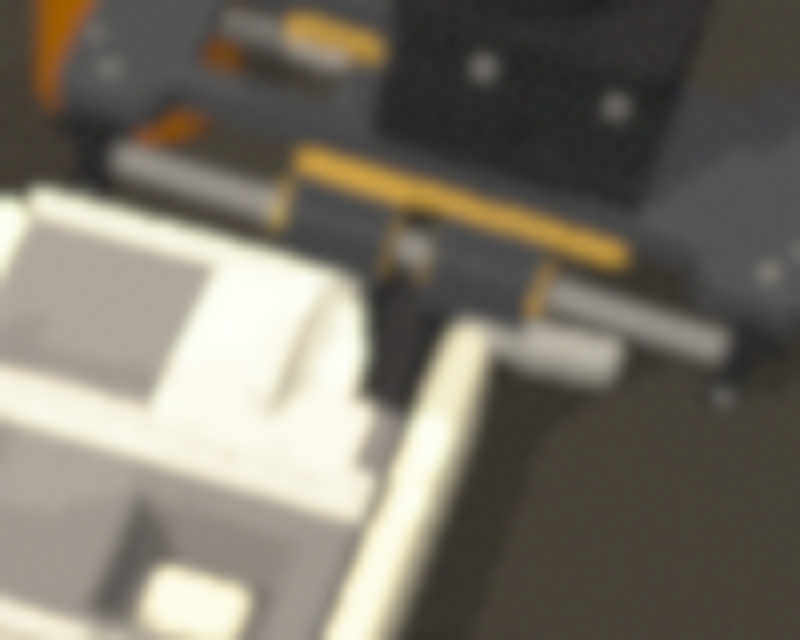

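```bash
python3 -c "
from st import *
for uv in ((339.4,200.1),(336.5,199),(341,200)):
  for z in (.03,.04,.05,.055,.06):
    X=ray('side',uv,z)[0]; d=X[:2]-[WX,WY]; c,sn=np.cos(YAW),np.sin(YAW); print(uv,z,X.round(4),'local',1000*(c*d[0]+sn*d[1]).round(4),1000*(-sn*d[0]+c*d[1]).round(4))
"
```

```text
(339.4, 200.1) 0.03 [ 0.5137 -0.0224  0.03  ] local -32.800000000000004 -15.2
(339.4, 200.1) 0.04 [ 0.514  -0.0135  0.04  ] local -34.4 -6.5
(339.4, 200.1) 0.05 [ 0.5144 -0.0046  0.05  ] local -35.9 2.3
(339.4, 200.1) 0.055 [ 0.5146 -0.0001  0.055 ] local -36.7 6.7
(339.4, 200.1) 0.06 [0.5147 0.0043 0.06  ] local -37.5 11.1
(336.5, 199) 0.03 [ 0.5204 -0.0247  0.03  ] local -25.7 -16.1
(336.5, 199) 0.04 [ 0.5207 -0.0158  0.04  ] local -27.400000000000002 -7.3
(336.5, 199) 0.05 [ 0.5209 -0.0068  0.05  ] local -29.1 1.5
(336.5, 199) 0.055 [ 0.5211 -0.0024  0.055 ] local -29.9 5.8999999999999995
(336.5, 199) 0.06 [0.5212 0.0021 0.06  ] local -30.700000000000003 10.3
(341, 200) 0.03 [ 0.5101 -0.0232  0.03  ] local -36.1 -16.8
(341, 200) 0.04 [ 0.5105 -0.0143  0.04  ] local -37.6 -8.0
(341, 200) 0.05 [ 0.5109 -0.0054  0.05  ] local -39.1 0.8
(341, 200) 0.055 [ 0.5111 -0.0009  0.055 ] local -39.9 5.2
(341, 200) 0.06 [0.5113 0.0035 0.06  ] local -40.599999999999994 9.6
```

Request:
{"fn": "apply_moves", "kwargs": {
  "steps": [
    {"x":0,"y":0,"z":-2,"spin":0.0}
  ]
}}

```text
time_s: 5.35
position: [0.5179, -0.0087, 0.0351]
tcp_rot: [[0.974, 0.059, 0.218], [-0.218, -0.016, 0.976], [0.061, -0.998, -0.003]]
force: [-1.1, 0.3, 6.4]
opening: 0.004
```

Request:
{"fn": "apply_moves", "kwargs": {
  "steps": [
    {"x":0,"y":0,"z":-2,"spin":0.0}
  ]
}}

```text
time_s: 5.45
position: [0.5194, -0.009, 0.0345]
tcp_rot: [[0.974, 0.063, 0.218], [-0.218, -0.017, 0.976], [0.065, -0.998, -0.003]]
force: [-2.4, 0.0, 24.9]
opening: 0.006
```

Request:
{"fn": "apply_moves", "kwargs": {
  "steps": [
    {"x":0,"y":0,"z":-2,"spin":0.0}
  ]
}}

```text
time_s: 5.55
position: [0.5215, -0.0095, 0.0346]
tcp_rot: [[0.974, 0.068, 0.218], [-0.217, -0.018, 0.976], [0.07, -0.998, -0.003]]
force: [-2.8, -0.0, 19.9]
opening: 0.001
```

Request:
{"fn": "apply_moves", "kwargs": {
  "steps": [
    {"x":0,"y":0,"z":4,"spin":0.0},
    {"x":7,"y":-1,"z":1,"spin":0.0},
    {"x":8,"y":-2,"z":0,"spin":0.0},
    {"x":8,"y":-2,"z":0,"spin":0.0}
  ]
}}

```text
time_s: 5.95
position: [0.5449, -0.0143, 0.0405]
tcp_rot: [[0.974, 0.067, 0.218], [-0.217, -0.018, 0.976], [0.069, -0.998, -0.003]]
force: [-2.1, 1.1, 0.5]
opening: 0.007
```

```bash
sed -i 's/p+.008\*R/p-.018*R/' st.py; python3 -c "
from st import *
st();pic('side','side10',270,150,110,80,7,.8);s=st()"
```

```text
t 5.95 tip [543.7 -14.   58.5] local mm [-5.3 -0.7] yaw -0.22 axis [ 0.067 -0.018 -0.998] F [-2.1  1.1  0.5] op 0.007
t 6.0 tip [545.8 -14.6  58.5] local mm [-3.2 -0.8] yaw -0.22 axis [ 0.07  -0.019 -0.997] F [-0.7  0.8 -1.3] op 0.003
```

View pics/side10.png

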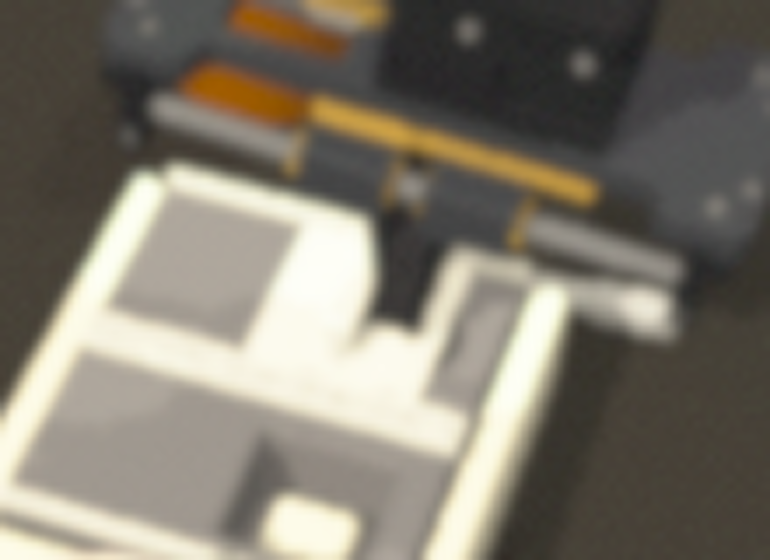

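Request:
{"fn": "apply_moves", "kwargs": {
  "steps": [
    {"x":9,"y":-2,"z":0,"spin":0.0},
    {"x":9,"y":-2,"z":0,"spin":0.0},
    {"x":9,"y":-2,"z":0,"spin":0.0},
    {"x":7,"y":-1.5,"z":0,"spin":0.0}
  ]
}}

```text
time_s: 6.4
position: [0.5804, -0.0222, 0.0389]
tcp_rot: [[0.974, 0.062, 0.218], [-0.217, -0.017, 0.976], [0.064, -0.998, -0.003]]
force: [-2.9, 0.6, 1.5]
opening: 0.009
```

```bash
python3 -c "
from st import *
st();pic('side','side11',270,150,110,80,7,.8);s=st()"
```

```text
t 6.4 tip [579.3 -21.9  56.9] local mm [31.2 -0.8] yaw -0.22 axis [ 0.062 -0.017 -0.998] F [-2.9  0.6  1.5] op 0.009
t 6.45 tip [580.9 -22.4  57. ] local mm [32.9 -0.9] yaw -0.22 axis [ 0.065 -0.018 -0.998] F [-0.3  0.4 -1. ] op 0.006
```

View pics/side11.png

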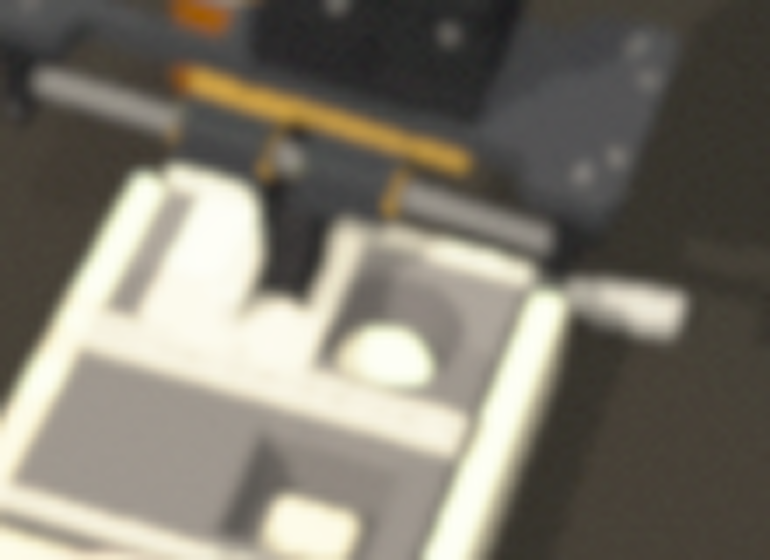

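Request:
{"fn": "apply_moves", "kwargs": {
  "steps": [
    {"x":6,"y":-1.5,"z":0,"spin":0.0},
    {"x":4,"y":-1,"z":0,"spin":0.0},
    {"x":3,"y":-1,"z":0,"spin":0.0}
  ]
}}

```text
time_s: 6.75
position: [0.59, -0.0245, 0.0378]
tcp_rot: [[0.975, 0.051, 0.218], [-0.218, -0.014, 0.976], [0.053, -0.999, -0.003]]
force: [-8.2, 3.7, 6.4]
opening: 0.005
```

Request:
{"fn": "apply_moves", "kwargs": {
  "steps": [
    {"x":3,"y":-0.5,"z":0.5,"spin":0.0}
  ]
}}

```text
time_s: 6.85
position: [0.5899, -0.0244, 0.0378]
tcp_rot: [[0.975, 0.044, 0.218], [-0.217, -0.013, 0.976], [0.045, -0.999, -0.003]]
force: [-6.6, -0.6, 3.5]
opening: 0.007
```

```bash
python3 -c "
from st import *
st();pic('side','side12',270,150,110,80,7,.8);s=st()"
```

```text
t 6.85 tip [589.1 -24.2  55.8] local mm [41.2 -0.9] yaw -0.219 axis [ 0.044 -0.013 -0.999] F [-6.6 -0.6  3.5] op 0.007
t 6.9 tip [589.  -24.3  55.8] local mm [41.2 -1. ] yaw -0.219 axis [ 0.043 -0.013 -0.999] F [-6.8  0.8  3.9] op 0.008
```

View pics/side12.png

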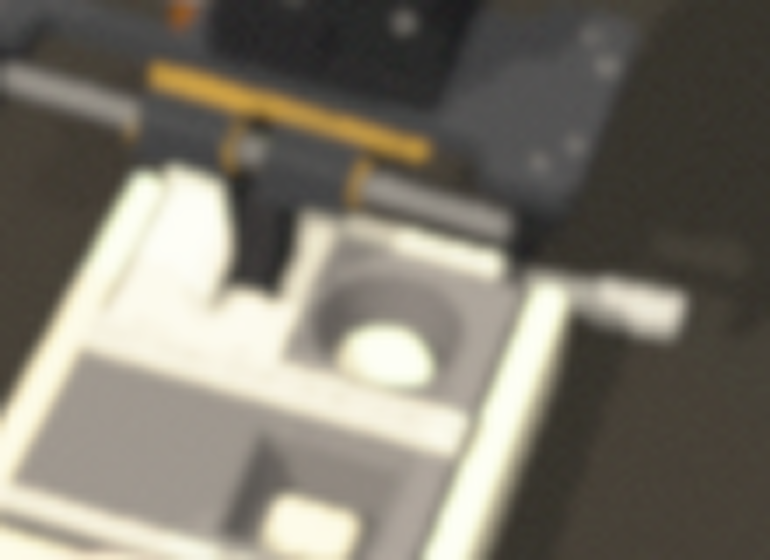

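```bash
python3 -c "
from st import *
def loc(X):
    d=X[:2]-[WX,WY]; c,sn=np.cos(YAW),np.sin(YAW); return (1000*np.array([c*d[0]+sn*d[1],-sn*d[0]+c*d[1]])).round(1)
print(loc(ray('side',(270+388/7-.4,150+356/7-.4),.032)[0]))
th=np.linspace(0,2*np.pi,60)
x0,y0,k=270,150,7
c=cv2.imread('pics/side12.png')
for r,z,col in((.024,.05,(0,0,255)),(.015,.032,(0,255,0))):
    X=world([WX,WY,YAW],np.c_[r*np.cos(th),r*np.sin(th),0*th+z])
    cv2.polylines(c,[np.round((proj('side',X)-[x0,y0]+.5)*k).astype(int)],True,col,1)
cv2.imwrite('pics/side12o.png',c)
"
```

```text
[-3.1 -0.8]
```

View pics/side12o.png

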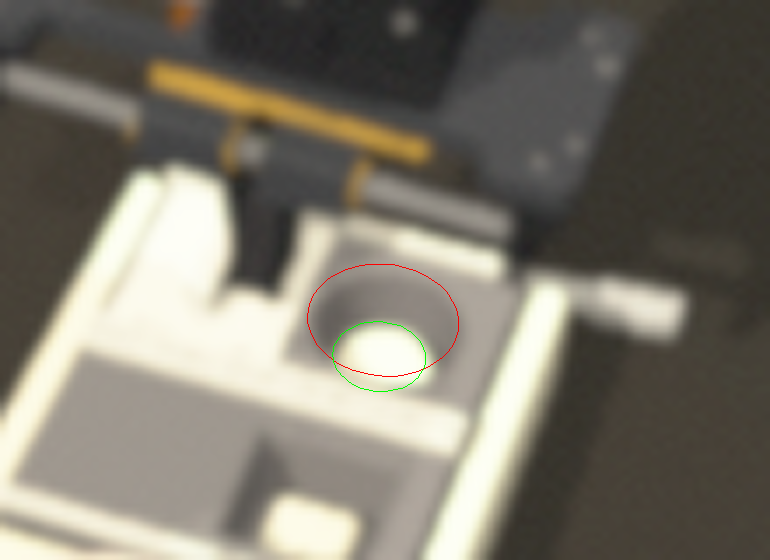

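```bash
python3 -c "
from st import *
def loc(X):
    d=X[:2]-[WX,WY]; c,sn=np.cos(YAW),np.sin(YAW); return (1000*np.array([c*d[0]+sn*d[1],-sn*d[0]+c*d[1]])).round(1)
for nm,uv in dict(endcap=(518,270),carr=(350,207),carrL=(140,160),tip=(255,290),tipR=(278,297),tipL=(233,283)).items():
  for z in (.04,.055,.07,.085,.1,.115,.13): print(nm,z,loc(ray('side',(270+uv[0]/7-.4,150+uv[1]/7-.4),z)[0]))
"
```

```text
endcap 0.04 [-33.1 -45. ]
endcap 0.055 [-35.4 -30.9]
endcap 0.07 [-37.8 -16.9]
endcap 0.085 [-40.1  -2.9]
endcap 0.1 [-42.5  11.2]
endcap 0.115 [-44.9  25.2]
endcap 0.13 [-47.2  39.3]
carr 0.04 [ 27.4 -52.7]
carr 0.055 [ 23.6 -38.4]
carr 0.07 [ 19.9 -24.2]
carr 0.085 [ 16.1 -10. ]
carr 0.1 [12.4  4.2]
carr 0.115 [ 8.6 18.4]
carr 0.13 [ 4.9 32.6]
carrL 0.04 [101.3 -48.3]
carrL 0.055 [ 95.8 -34.2]
carrL 0.07 [ 90.3 -20.1]
carrL 0.085 [84.9 -6. ]
carrL 0.1 [79.4  8.1]
carrL 0.115 [74.  22.3]
carrL 0.13 [68.5 36.4]
tip 0.04 [44.5 -5.6]
tip 0.055 [40.4  7.5]
tip 0.07 [36.2 20.6]
tip 0.085 [32.1 33.7]
tip 0.1 [27.9 46.9]
tip 0.115 [23.8 60. ]
tip 0.13 [19.6 73.1]
tipR 0.04 [36.5 -5.4]
tipR 0.055 [32.5  7.7]
tipR 0.07 [28.6 20.8]
tipR 0.085 [24.6 34. ]
tipR 0.1 [20.6 47.1]
tipR 0.115 [16.7 60.2]
tipR 0.13 [12.7 73.3]
tipL 0.04 [52.3 -6. ]
tipL 0.055 [47.9  7.1]
tipL 0.07 [43.6 20.3]
tipL 0.085 [39.3 33.4]
tipL 0.1 [35.  46.6]
tipL 0.115 [30.6 59.7]
tipL 0.13 [26.3 72.8]
```

Request:
{"fn": "apply_moves", "kwargs": {
  "steps": [
    {"x":-10,"y":2.2,"z":0,"spin":0.0},
    {"x":-12,"y":2.6,"z":1,"spin":0.0},
    {"x":-12,"y":2.6,"z":0,"spin":0.0},
    {"x":-5,"y":1,"z":0,"spin":0.0},
    {"x":0,"y":0,"z":0,"spin":0.0}
  ]
}}

```text
time_s: 7.4
position: [0.552, -0.0167, 0.0399]
tcp_rot: [[0.975, 0.053, 0.218], [-0.217, -0.015, 0.976], [0.055, -0.998, -0.003]]
force: [-0.1, -0.8, -0.9]
opening: 0.006
```

```bash
python3 -c "
from st import *
st();pic('side','side13',270,150,110,80,7,.8);s=st()"
```

```text
t 7.4 tip [551.  -16.4  57.9] local mm [ 2.4 -1.4] yaw -0.219 axis [ 0.053 -0.015 -0.998] F [-0.1 -0.8 -0.9] op 0.006
t 7.45 tip [551.5 -16.5  57.9] local mm [ 2.9 -1.5] yaw -0.219 axis [ 0.053 -0.015 -0.998] F [-0.1  0.8  0.7] op 0.005
```

View pics/side13.png

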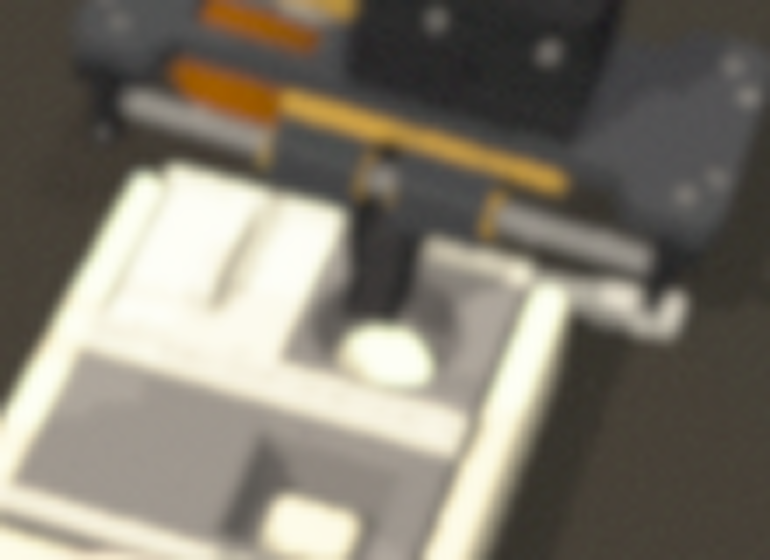

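Request:
{"fn": "apply_moves", "kwargs": {
  "steps": [
    {"x":-4,"y":2,"z":-6,"spin":0.0},
    {"x":0,"y":0,"z":-8,"spin":0.0},
    {"x":0,"y":0,"z":0,"spin":0.0}
  ]
}}

```text
time_s: 7.75
position: [0.5504, -0.0152, 0.0254]
tcp_rot: [[0.974, 0.058, 0.218], [-0.217, -0.016, 0.976], [0.06, -0.998, -0.003]]
force: [0.0, 0.5, 0.1]
opening: 0.007
```

```bash
python3 -c "
from st import *
st();pic('side','side14',270,150,110,80,7,.8);s=st()"
```

```text
t 7.75 tip [549.4 -14.9  43.3] local mm [ 0.5 -0.3] yaw -0.219 axis [ 0.058 -0.016 -0.998] F [0.  0.5 0.1] op 0.007
t 7.8 tip [549.5 -14.9  43.6] local mm [ 0.6 -0.3] yaw -0.219 axis [ 0.058 -0.016 -0.998] F [ 0.1 -0.2  0.1] op 0.005
```

View pics/side14.png

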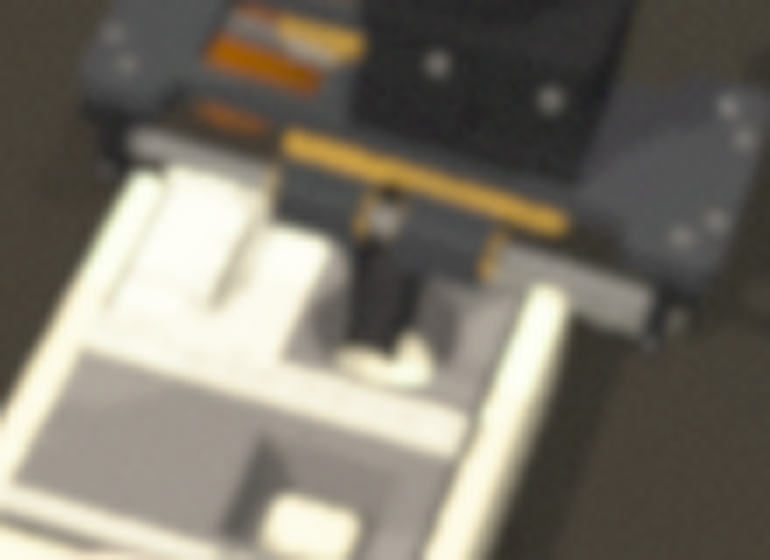

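Request:
{"fn": "apply_moves", "kwargs": {
  "steps": [
    {"x":-2,"y":0.5,"z":-6,"spin":0.0},
    {"x":-0.5,"y":0,"z":-5,"spin":0.0}
  ]
}}

```text
time_s: 8.0
position: [0.5488, -0.0149, 0.0142]
tcp_rot: [[0.974, 0.059, 0.218], [-0.217, -0.017, 0.976], [0.061, -0.998, -0.003]]
force: [-0.4, 0.2, 1.5]
opening: 0.006
```

Request:
{"fn": "apply_moves", "kwargs": {
  "steps": [
    {"x":-0.5,"y":0,"z":-3,"spin":0.0}
  ]
}}

```text
time_s: 8.1
position: [0.5487, -0.0149, 0.0109]
tcp_rot: [[0.974, 0.06, 0.218], [-0.217, -0.017, 0.976], [0.062, -0.998, -0.003]]
force: [0.8, 0.7, 3.6]
opening: 0.004
```

Request:
{"fn": "apply_moves", "kwargs": {
  "steps": [
    {"x":-0.5,"y":0,"z":-3,"spin":0.0}
  ]
}}

```text
time_s: 8.2
position: [0.5488, -0.015, 0.0083]
tcp_rot: [[0.974, 0.061, 0.218], [-0.218, -0.017, 0.976], [0.063, -0.998, -0.003]]
force: [-4.1, 2.4, 29.7]
opening: 0.006
```

Request:
{"fn": "apply_moves", "kwargs": {
  "steps": [
    {"x":-0.5,"y":0,"z":-1,"spin":0.0},
    {"x":-0.5,"y":0,"z":-1,"spin":0.0}
  ]
}}

```text
time_s: 8.4
position: [0.5488, -0.0149, 0.0088]
tcp_rot: [[0.974, 0.064, 0.218], [-0.218, -0.017, 0.976], [0.067, -0.998, -0.003]]
force: [0.2, 2.2, 7.7]
opening: 0.005
```

```bash
python3 -c "
from st import *
st();pic('side','side15',270,150,110,80,7,.8);s=st()"
```

```text
t 8.4 tip [547.7 -14.6  26.8] local mm [-1.3 -0.4] yaw -0.22 axis [ 0.064 -0.017 -0.998] F [0.2 2.2 7.7] op 0.005
t 8.45 tip [547.7 -14.6  26.7] local mm [-1.3 -0.4] yaw -0.22 axis [ 0.064 -0.017 -0.998] F [-1.6  1.5  8.4] op 0.001
```

View pics/side15.png

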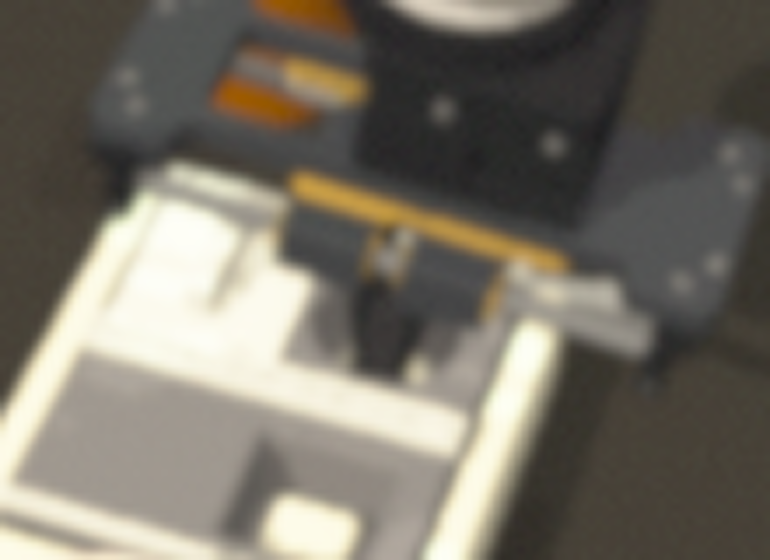

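Request:
{"fn": "apply_moves", "kwargs": {
  "steps": [
    {"x":0,"y":0,"z":10,"spin":0.0},
    {"x":0,"y":0,"z":16,"spin":0.0},
    {"x":0,"y":0,"z":16,"spin":0.0},
    {"x":0,"y":0,"z":16,"spin":0.0},
    {"x":0,"y":0,"z":6,"spin":0.0},
    {"x":10,"y":-2,"z":0,"spin":0.0},
    {"x":16,"y":-3.5,"z":0,"spin":0.0},
    {"x":16,"y":-3.5,"z":0,"spin":0.0},
    {"x":16,"y":-3.5,"z":0,"spin":0.0},
    {"x":16,"y":-3.5,"z":0,"spin":0.0},
    {"x":6,"y":-1,"z":0,"spin":0.0},
    {"x":0,"y":0,"z":0,"spin":0.0}
  ]
}}

```text
time_s: 9.65
position: [0.6316, -0.0332, 0.0715]
tcp_rot: [[0.974, 0.058, 0.218], [-0.217, -0.017, 0.976], [0.061, -0.998, -0.004]]
force: [0.1, -0.3, -1.1]
opening: 0.005
```

```bash
python3 -c "
from st import *
st();pic('side','side16',250,130,130,100,6,.8);s=st()"
```

```text
t 9.65 tip [630.5 -32.9  89.5] local mm [83.6 -0.6] yaw -0.22 axis [ 0.058 -0.017 -0.998] F [ 0.1 -0.3 -1.1] op 0.005
t 9.7 tip [629.9 -32.8  89.4] local mm [82.9 -0.6] yaw -0.22 axis [ 0.058 -0.017 -0.998] F [0.6 0.3 0.3] op 0.006
```

View pics/side16.png

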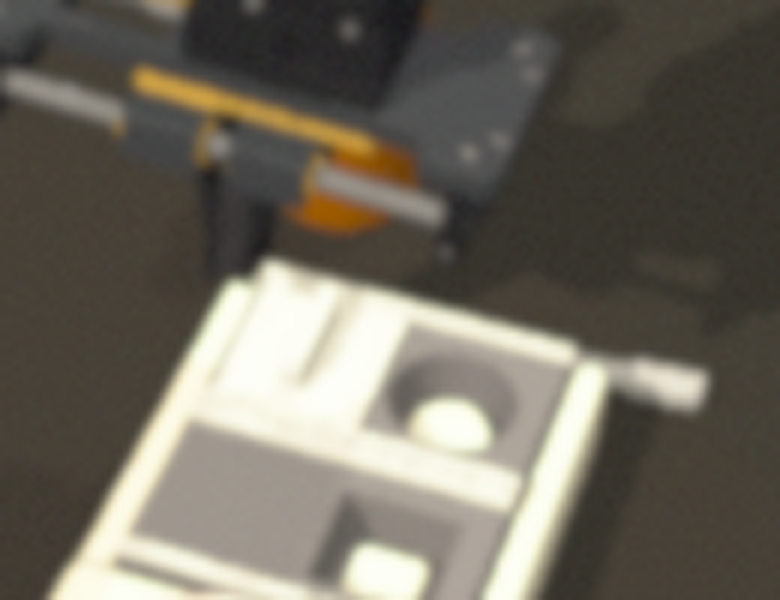

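Request:
{"fn": "apply_moves", "kwargs": {
  "steps": [
    {"x":1,"y":0,"z":-12,"spin":0.0},
    {"x":0,"y":0,"z":-13,"spin":0.0},
    {"x":0,"y":0,"z":-6,"spin":0.0},
    {"x":0,"y":0,"z":0,"spin":0.0}
  ]
}}

```text
time_s: 10.1
position: [0.628, -0.032, 0.0362]
tcp_rot: [[0.975, 0.052, 0.218], [-0.217, -0.015, 0.976], [0.054, -0.999, -0.004]]
force: [-0.7, 0.2, 0.1]
opening: 0.005
```

```bash
python3 -c "
from st import *
st();pic('side','side17',250,130,130,100,6,.8);s=st()"
```

```text
t 10.1 tip [627.1 -31.7  54.2] local mm [80.  -0.2] yaw -0.219 axis [ 0.052 -0.015 -0.999] F [-0.7  0.2  0.1] op 0.005
t 10.15 tip [627.1 -31.7  54.4] local mm [80.  -0.2] yaw -0.219 axis [ 0.052 -0.015 -0.999] F [ 0.2 -0.6  0.5] op 0.006
```

View pics/side17.png

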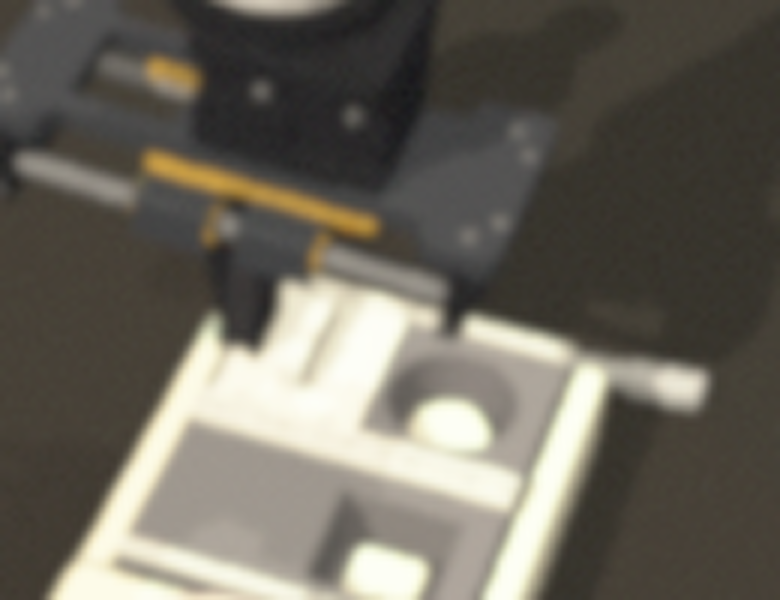

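Request:
{"fn": "apply_moves", "kwargs": {
  "steps": [
    {"x":-4,"y":1,"z":2.5,"spin":0.0},
    {"x":-8,"y":1.8,"z":0,"spin":0.0},
    {"x":-9,"y":2,"z":0,"spin":0.0},
    {"x":-9,"y":2,"z":0,"spin":0.0},
    {"x":-9,"y":2,"z":0,"spin":0.0}
  ]
}}

```text
time_s: 10.65
position: [0.5906, -0.0236, 0.0411]
tcp_rot: [[0.974, 0.062, 0.218], [-0.217, -0.017, 0.976], [0.064, -0.998, -0.004]]
force: [1.1, 0.2, -2.5]
opening: 0.006
```

```bash
python3 -c "
from st import *
st();pic('side','side18',250,130,130,100,6,.8);s=st()"
```

```text
t 10.65 tip [589.5 -23.3  59.1] local mm [41.5  0. ] yaw -0.219 axis [ 0.062 -0.017 -0.998] F [ 1.1  0.2 -2.5] op 0.006
t 10.7 tip [587.  -22.7  58.8] local mm [38.9  0.1] yaw -0.219 axis [ 0.058 -0.017 -0.998] F [-0.9 -0.   1.2] op 0.005
```

View pics/side18.png

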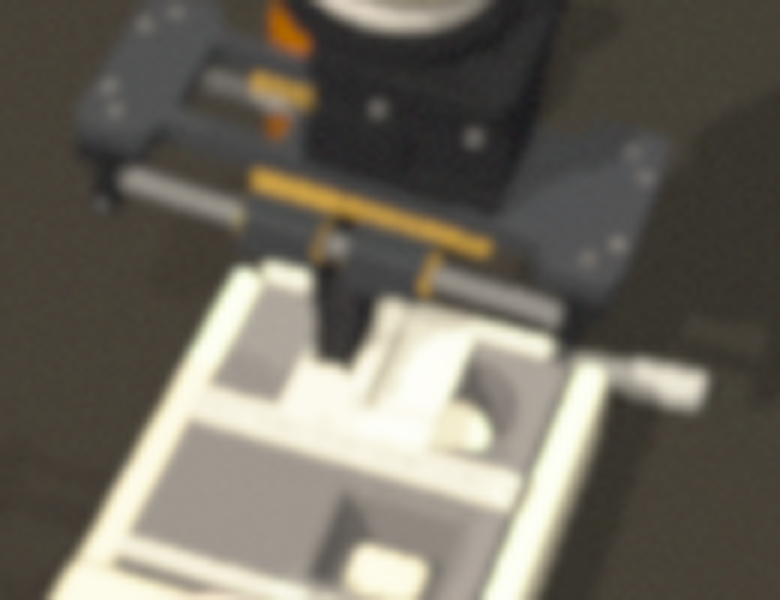

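Cover is following. Pushing the remaining ~24 mm to the stop.

Request:
{"fn": "apply_moves", "kwargs": {
  "steps": [
    {"x":-7,"y":1.5,"z":-0.5,"spin":0.0},
    {"x":-7,"y":1.5,"z":0,"spin":0.0},
    {"x":-4,"y":1,"z":0,"spin":0.0},
    {"x":-3,"y":0.7,"z":0,"spin":0.0},
    {"x":-3,"y":0.7,"z":0,"spin":0.0}
  ]
}}

```text
time_s: 11.2
position: [0.5632, -0.0175, 0.0413]
tcp_rot: [[0.974, 0.061, 0.218], [-0.217, -0.018, 0.976], [0.063, -0.998, -0.004]]
force: [2.9, -0.6, -0.1]
opening: 0.003
```

```bash
python3 -c "
from st import *
st();pic('side','side19',250,130,130,100,6,.8);s=st()"
```

```text
t 11.2 tip [562.1 -17.1  59.2] local mm [13.3  0.2] yaw -0.219 axis [ 0.061 -0.018 -0.998] F [ 2.9 -0.6 -0.1] op 0.003
t 11.25 tip [561.2 -17.   59.1] local mm [12.5  0.2] yaw -0.219 axis [ 0.06  -0.017 -0.998] F [ 0.9 -1.6  0.5] op 0.005
```

View pics/side19.png

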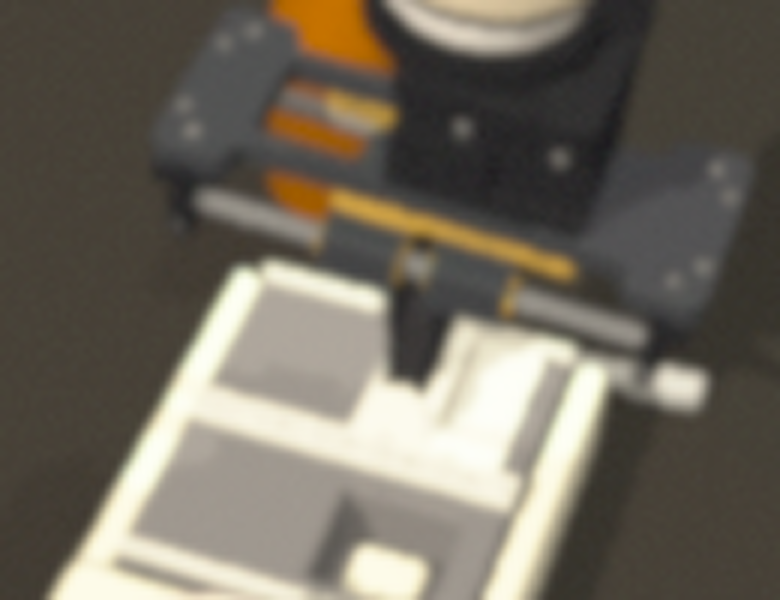

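Nearly shut; I'll push gently until the stop shows as a force rise.

Request:
{"fn": "apply_moves", "kwargs": {
  "steps": [
    {"x":-3,"y":0.7,"z":-0.5,"spin":0.0},
    {"x":-3,"y":0.7,"z":0,"spin":0.0}
  ]
}}

```text
time_s: 11.45
position: [0.5617, -0.0172, 0.0418]
tcp_rot: [[0.973, 0.072, 0.218], [-0.217, -0.02, 0.976], [0.074, -0.997, -0.004]]
force: [6.5, -1.5, -4.7]
opening: 0.006
```

Request:
{"fn": "apply_moves", "kwargs": {
  "steps": [
    {"x":-3,"y":0.7,"z":0,"spin":0.0}
  ]
}}

```text
time_s: 11.55
position: [0.5619, -0.0172, 0.0422]
tcp_rot: [[0.973, 0.078, 0.218], [-0.217, -0.021, 0.976], [0.081, -0.997, -0.004]]
force: [5.9, -1.6, -4.7]
opening: 0.01
```

Request:
{"fn": "apply_moves", "kwargs": {
  "steps": [
    {"x":6,"y":-1.3,"z":0,"spin":0.0},
    {"x":4,"y":-1,"z":5,"spin":0.0},
    {"x":0,"y":0,"z":16,"spin":0.0},
    {"x":0,"y":0,"z":25,"spin":0.0},
    {"x":0,"y":0,"z":25,"spin":0.0},
    {"x":0,"y":0,"z":30,"spin":0.0},
    {"x":-20,"y":-30,"z":30,"spin":0.0},
    {"x":-35,"y":-30,"z":5,"spin":0.0},
    {"x":-40,"y":-30,"z":0,"spin":0.0},
    {"x":-40,"y":-30,"z":0,"spin":0.0},
    {"x":-10,"y":-10,"z":0,"spin":0.0},
    {"x":0,"y":0,"z":0,"spin":0.0}
  ]
}}

```text
time_s: 12.75
position: [0.4132, -0.1479, 0.1829]
tcp_rot: [[0.976, 0.054, 0.213], [-0.213, -0.014, 0.977], [0.056, -0.998, -0.003]]
force: [-0.3, -0.1, 0.6]
opening: 0.009
```

```bash
python3 -c "
from st import *
st();pic('side','side20',225,100,150,240,2.5,.8);pic('side','side20z',270,150,110,80,7,.9);pic('top','top20',130,150,280,150,2.8,.8);s=st()
for n in ('top','side'):
  for k in ('dish','amber_bottle','spatula'):
    d=spotter.cut_out(k,n)
    if d: print(n,k,d[0]['score'],d[0]['rect'])
"
```

```text
t 12.75 tip [ 412.2 -147.7  200.9] local mm [-105.3 -159.3] yaw -0.215 axis [ 0.054 -0.014 -0.998] F [-0.3 -0.1  0.6] op 0.009
t 12.9 tip [ 414.5 -146.7  200.8] local mm [-103.2 -157.8] yaw -0.211 axis [ 0.056 -0.015 -0.998] F [ 0.3  0.6 -0.5] op 0.01
top dish 0.63 [200.6, 190.7, 41.3, 42.0]
top amber_bottle 0.77 [356.8, 200.5, 38.2, 31.8]
top spatula 0.73 [322.6, 210.9, 15.8, 71.2]
side dish 0.74 [261.1, 231.2, 45.1, 44.5]
side amber_bottle 0.79 [296.9, 106.9, 26.2, 60.0]
side spatula 0.67 [349.5, 191.2, 16.1, 6.7]
```

View pics/side20z.png

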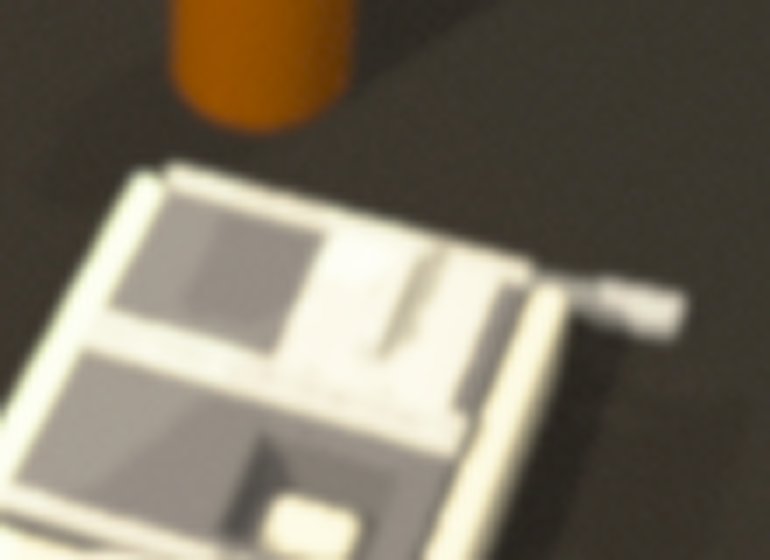

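View pics/top20.png

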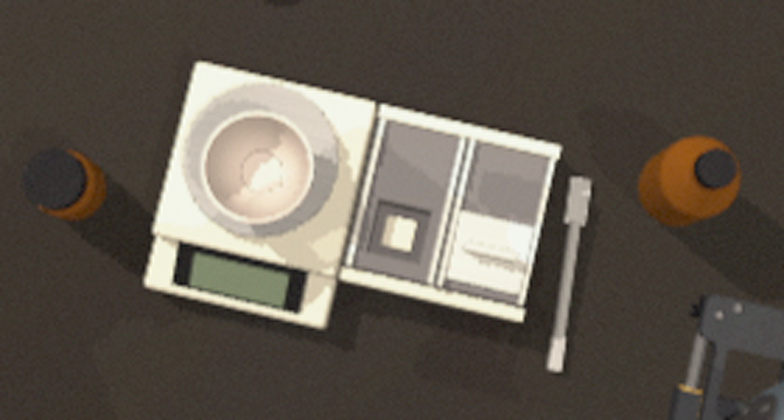

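```bash
python3 -c "
from rig import job,read_state
s=read_state();print(s['time_s'],s['force'],s['qvel'].round(2)); print(job.hand_in())"
```

```text
13.2 [-0.31480009 -0.42193745 -0.26811939] [-0.21 -0.1   0.22  0.02 -0.    0.14]
the job is handed in; nothing more can be done
None
```

I opened the cover, pressed the round tare key, let it come back up and shut the cover again. I then handed the job in at about 13.2 s of the 42 s allowed. The hand-in reports no verdict.

- **Opening:** I pushed the rib with closed fingers until it stopped at the back. The force rose from about 2–3 N to 7–8 N, and the picture showed the well fully open.
- **Pressing:** I lowered the fingers onto the round key. It gave over about 6 mm, with the force going from 1.5 to 3.6 N. It then met a hard stop near 30 N and held at about 8 N for more than 0.2 s. The next picture showed the key up again.
- **Closing:** I pushed the rib from behind until the force rose again, to about 6 N. The last picture shows the cover within about 1 px (2 mm) of where it started, with a front gap of about 8 mm, as it should be when shut.
- **Bystanders:** I never touched the square key. The last pictures show the dish, jar, bottle and spatula still standing in place, judged by eye. The detector boxes for the dish, bottle and spatula moved by only a few pixels, mostly within its scatter. I did not measure the jar. The arm was clear of everything and reading no contact force.

**Checks that disagreed:**
- **Fingertip height:** the fingertips were about 26 mm higher than the reported tool position implies. I found this in the side picture and confirmed it by touching the cover plate at up to 25 N, then used that contact height for the rest.
- **Side camera:** it put the well about 3 mm further forward than the top camera and the arm did. That was within what the well allows.
- **Tool tilt:** the tool also leaned 3–4° during the work, with no visible effect.

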